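Put the fallen bottles away in the extraction bay

ROBOT

A 6-joint arm with a two-finger parallel gripper is mounted at the origin on a cart in front of the work surface, level with it; the furniture and walls round the work are solid. World frame = base frame: x ahead of the robot, y to its left, z up, the work surface at z = 0. Lengths are in m, angles in degrees, forces in N, time in s.
With the tool pointing down it reaches from about 0.35 to 0.875 m from the base axis. Payload 4.2 kg.
Tool frame: the origin (TCP) lies midway between the tips of the shut fingers; the grasp point (between the pads) lies 19 mm behind it; z points along the fingers, y is the line along which they close (so a half turn about z gives the same grasp; the last joint's range is limited). The gripper opens to 87 mm and grips with 3 to 60 N. Pads are 19 mm wide; open, the fingers measure 117 mm over their backs; the gripper's body (75 mm by 190 mm) begins 51 mm behind the grasp point.
Start: joints at [91.65, 22.042, 0.453, 0, -68.411, -14.817], TCP at [0.142, 0.609, 0.223] pointing down, gripper open.
Joint ranges: [-179.83, 179.83], [-69.29, 118.12], [-61.27, 80.66], [-181.25, 117.63], [-171.15, -9.14], [-177.46, 177.46]. Speed limits (degrees/s): [159.86, 159.86, 180, 180, 180, 180].

INTERFACE

Orientations are given as a 3x3 rotation matrix whose columns are the frame's x, y, z axes.
In Python, from station import sensors, eyes, workorder gives the robot as it stands.
- The arm moves only by the shell command python3 -m handwheel 'ROWS'. ROWS is a JSON list of rows, 1 to 8 of them, each of 7 numbers: the opening from 0.0 (shut) to 1.0 (fully open), then dx, dy, dz in m, then a rotation vector rx, ry, rz in degrees; each row is the pose to reach, as a shift and turn from the pose commanded when the command began, along the tool's axes at that moment; what a row does not reach only later rows make up. A row lasts 1/10 s, in which the tool goes at most 0.05 m and 8.59 degrees, less where a joint would pass 70% of its speed; a pose out of reach is approached as far as the arm can. The fingers move at their own pace and stop on an object; the grip force is fixed at half the most. Time passes only in rows, so rows that do not move let the fingers close. It prints the time, the measured TCP pose, the force, the opening and the grip force at its end.
- sensors.sense(): the state, without advancing time (a new reading comes with each control period).
- eyes.capture(name): name is "scene" or "top" or "wrist"; returns a dict with "pixels" (420x560x3 uint8, red, green, blue), "z_map" (420x560 float32, m along the optical axis (not along the pixel's ray), 0 where there is no reading), "K" (3x3 intrinsics, pixels), "world_from_camera" (4x4, takes a point from camera to world coordinates). Camera axes: x right, y up, looking along -z (the intrinsics and any distortion apply to the point x, -y, -z); pixel columns grow to the right and rows downward; lengths in m; the calibration is good to about 2 mm. A picture is of the moment at which its call begins.
- workorder.finish_job(): hands the job in; it is judged then, once.
The state is a dict: "time_s": time; "joints": joint angles; "joint_velocities": joint speeds; "effort": joint torques, N m; "tcp_pos": TCP position; "ee_rot": TCP orientation; "wrist_force": force on the tool from outside, world axes, zero at the start; "moment": the same for the moment, N m; "gripper_width": opening from 0.0 (shut) to 1.0 (fully open); "gripper_force": force on a finger pad.
Only numpy, scipy, OpenCV 4.12 (cv2) and the standard library are available. Lean on these libraries where they do the work, as an engineer would, in place of code of your own. Each camera call takes 0.05 s, during which the arm holds its last target. There are 200 camera calls.

TASK

Fold the bay's amber bifold guard right back by pushing it in at its middle hinge, then stand every fallen square bottle upright on the floor inside the bay. When all of them stand there, draw the guard fully shut by its red post, and only then turn the extractor knob clockwise to its end stop. Leave the other things on the bench where they are.

Things in the scene. Friction and masses are not known exactly. Their poses are not given: they have to be found in the camera images.
- bay: open-topped extraction bay, fixed, 214 (x) x 346 (y) mm, grey walls 90 mm high left, right and back (inner faces at local y +-167 and x +97 mm), steel floor 6 mm thick; its front is closed only by the amber guard on the line local x = -90 mm. Origin: centre of its underside, on the bench; x points from the front to the back, y to the left, z up. Turned a little about z
- hose_a: fixed white cable of the soldering station right of the bay; it lies on the bench behind the bottles and stands up in a loop about 0.2 m high over x 0.55 to 0.67, y -0.22 to -0.05 m (world): keep the arm clear of it. Origin: a point beside the station at the back
- bay_floor (a point): point on the bay floor, 6 mm above the bench, at bay local x +40, y -45 mm, amid the stretch that the guard does not sweep. Bottles centred at local x +45 and local y -120 to +25 mm are clear of the guard; three stand well at local y -115, -47 and +20 mm
- guard (a joint): angle a (rad) of the guard's first panel about its hinge at the jamb: 0 = shut, straight across the front (starts at 0 to 0.04); 1.36 = folded right back (end stop). Stays where it is left; friction 0.1 N m. Two panels, each 150 mm long, 6 mm thick, from 9 to 99 mm above the bench, amber in aluminium frames: jamb to fold, and fold to leading end
- jamb (a point): top of the guard's fixed upright hinge at the bay's left front corner (bay local x -90, y +155 mm), 99 mm above the bench. At guard angle a the fold lies 150*cos(a) mm to the right of it (bay local -y) and 150*sin(a) mm into the bay; the leading end lies 300*cos(a) mm to the right of it and always on the front line
- fold (a point): top end of the guard's middle (fold) hinge, 99 mm above the bench. It goes only inward, away from the robot, at about 1 N; seen from the robot the panels then form a V with the fold at its point. A finger pushed straight into the V jams at about 1 rad; finish by sliding the red post to the left along the front line
- post (a point): red round post, 14 mm diameter, 97 to 131 mm above the bench, on the second panel 7 mm from its leading end; this point is on its axis 129 mm above the bench. Slid left it folds a part-folded guard right back, slid right it shuts the guard; pressed right with about 10 N at the end it straightens the panels. It can hardly start folding a shut guard
- vent (a joint): extractor knob angle (rad): grows clockwise seen from above, end stop (full) at 2.5; starts at 0.4 to 1.1. Friction 0.04 N m, stays where it is left
- vent_grip (a point): on the knob's upright axis, 37 mm above the bench, at the height to grip its black finger bar (42 mm long along the point's x, 14 mm thick along y, 12 to 44 mm above the bench; turns with the knob). The knob sits on a fixed grey round base, 68 mm diameter, left of the bay, near the front edge
- bottle_red: square white bottle with red cap and red label: body 44 x 44 mm and 78 mm high, neck, then a cap 30 mm in diameter from 86 to 108 mm; 0.1 to 0.16 kg, centre of mass only about 25 mm above its base (heavy bottom). Origin: centre of its base; z runs from base to cap. Starts lying on a flat side on the bench (origin 22 mm above it). May be absent (None)
- bottle_green: square white bottle with green cap and green label: body 44 x 44 mm and 78 mm high, neck, then a cap 30 mm in diameter from 86 to 108 mm; 0.1 to 0.16 kg, centre of mass only about 25 mm above its base (heavy bottom). Origin: centre of its base; z runs from base to cap. Starts lying on a flat side on the bench (origin 22 mm above it). May be absent (None)
- bottle_blue: square white bottle with blue cap and blue label: body 44 x 44 mm and 78 mm high, neck, then a cap 30 mm in diameter from 86 to 108 mm; 0.1 to 0.16 kg, centre of mass only about 25 mm above its base (heavy bottom). Origin: centre of its base; z runs from base to cap. Starts lying on a flat side on the bench (origin 22 mm above it). May be absent (None)
- pump_bottle: bystander: round white bottle with a blue pump cap, 52 mm diameter, 117 mm high. Origin: under it
- board: bystander: green circuit board 64 x 100 x 10 mm lying flat. Origin: under it
- tin: bystander: small white screw tin, 44 mm diameter, 26 mm high. Origin: under it
- solder: bystander: reel of solder wire, 55 mm diameter, 37 mm high. Origin: under it
- loupe: bystander: black eye loupe, 34 mm diameter, 30 mm high. Origin: under it
- marker: bystander: black marker pen with a red cap, 134 mm long. Origin: under it
- tape_roll: bystander: roll of masking tape, 58 x 44 x 50 mm. Origin: under it

How it is judged (in metres and radians):
On the way, in this order (a step that is already met when the one before it is completed fails the run):
1. the guard is folded right back (joint guard over 1.2 rad) (value of joint guard above 1.2 rad), for 0.2 s.
2. every bottle present stands upright on the bay floor, released, while the guard is open (over 0.6 rad) (x of bottle_red in the frame of bay between -0.065 and 0.085 m and y of bottle_red in the frame of bay between -0.155 and 0.155 m and angle between each of bottle_red, bottle_green, bottle_blue's own z axis and vertical below 0.12 rad and height (world z) of bottle_red between 0 and 0.015 m and linear speed of each of bottle_red, bottle_green, bottle_blue below 0.03 m/s and contact force between the fingers and bottle_red below 0.1 N and x of bottle_green in the frame of bay between -0.065 and 0.085 m and y of bottle_green in the frame of bay between -0.155 and 0.155 m and height (world z) of bottle_green between 0 and 0.015 m and contact force between the fingers and bottle_green below 0.1 N and x of bottle_blue in the frame of bay between -0.065 and 0.085 m and y of bottle_blue in the frame of bay between -0.155 and 0.155 m and height (world z) of bottle_blue between 0 and 0.015 m and contact force between the fingers and bottle_blue below 0.1 N and value of joint guard above 0.6 rad), for 0.3 s.
3. the guard is shut (under 0.15 rad), bottles standing inside (x of bottle_red in the frame of bay between -0.065 and 0.085 m and y of bottle_red in the frame of bay between -0.155 and 0.155 m and angle between each of bottle_red, bottle_green, bottle_blue's own z axis and vertical below 0.12 rad and height (world z) of bottle_red between 0 and 0.015 m and linear speed of each of bottle_red, bottle_green, bottle_blue below 0.03 m/s and contact force between the fingers and bottle_red below 0.1 N and x of bottle_green in the frame of bay between -0.065 and 0.085 m and y of bottle_green in the frame of bay between -0.155 and 0.155 m and height (world z) of bottle_green between 0 and 0.015 m and contact force between the fingers and bottle_green below 0.1 N and x of bottle_blue in the frame of bay between -0.065 and 0.085 m and y of bottle_blue in the frame of bay between -0.155 and 0.155 m and height (world z) of bottle_blue between 0 and 0.015 m and contact force between the fingers and bottle_blue below 0.1 N and value of joint guard below 0.15 rad), for 0.2 s.
4. the knob is at its clockwise stop (over 2.38 rad), guard still shut (value of joint vent above 2.38 rad and value of joint guard below 0.15 rad), for 0.2 s.
At the end, for the whole second after the job is handed in: Every square bottle present stands on the bay floor inside the walls and the guard (upright within 0.12 rad, at rest, released), the guard is shut within 0.15 rad, and the knob is within 0.12 rad of its clockwise stop (all of step 4 and x of bottle_red in the frame of bay between -0.065 and 0.085 m and y of bottle_red in the frame of bay between -0.155 and 0.155 m and angle between each of bottle_red, bottle_green, bottle_blue's own z axis and vertical below 0.12 rad and height (world z) of bottle_red between 0 and 0.015 m and linear speed of each of bottle_red, bottle_green, bottle_blue below 0.03 m/s and contact force between the fingers and bottle_red below 0.1 N and x of bottle_green in the frame of bay between -0.065 and 0.085 m and y of bottle_green in the frame of bay between -0.155 and 0.155 m and height (world z) of bottle_green between 0 and 0.015 m and contact force between the fingers and bottle_green below 0.1 N and x of bottle_blue in the frame of bay between -0.065 and 0.085 m and y of bottle_blue in the frame of bay between -0.155 and 0.155 m and height (world z) of bottle_blue between 0 and 0.015 m and contact force between the fingers and bottle_blue below 0.1 N); the robot touches nothing.
It fails at once if another thing on the bench (pump bottle, circuit board, tin, solder reel, loupe, marker or tape roll) is pushed more than 4 cm (distance of any of pump_bottle, board, tin, solder, loupe, marker, tape_roll from where it was at the start of the episode above 0.04 m).
Of bottle_red, bottle_green, bottle_blue only 2 to 3 are there at a start; the rules pass over those that are not, and their reading is None.
At some moment in a run one of bottle_red, bottle_green, bottle_blue may be knocked a few centimetres aside while the robot is not near it.
Once in a run the grip may slacken for a moment while it holds something.
It also fails if it takes over 210 s, if anything falls off the work surface, if the arm or the gripper's body presses on something with over 40 N, if the wrist force passes 120 N, or if a joint passes its speed limit or range.

## Working session

There is one attempt and no reset: what is moved stays moved. The work goes in short steps, Python scripts to look and compute and a shell command to move; the robot and the scene stay as the last step left them, time stands still between calls to the robot, and variables do not carry over. Pictures are saved under pics/ and viewed, at most 17 in all, crops included, and the job is handed in when it is done.

```bash
ls; mkdir -p pics; cat > h.py <<'E'
import numpy as np, cv2
from station import sensors, eyes, workorder
def cap(n,save=None):
    c=eyes.capture(n)
    if save: cv2.imwrite('pics/'+save,c['pixels'][:,:,::-1])
    np.savez('/tmp/'+(save or n)+'.npz',**{k:c[k] for k in('pixels','z_map','K','world_from_camera')})
    return c
def load(s): return dict(np.load('/tmp/'+s+'.npz'))
def ray(c,u,v):
    K=c['K'];T=c['world_from_camera']
    d=np.array([(u-K[0,2])/K[0,0],-(v-K[1,2])/K[1,1],-1.])
    return T[:3,3],T[:3,:3]@d
def plane(c,u,v,z):
    o,d=ray(c,u,v);return o+d*(z-o[2])/d[2]
def dep(c,u,v):
    o,d=ray(c,u,v);return o+d*c['z_map'][int(round(v)),int(round(u))]
def cloud(c):
    h,w=c['z_map'].shape;v,u=np.mgrid[:h,:w];K=c['K'];z=c['z_map']
    p=np.stack([(u-K[0,2])/K[0,0]*z,-(v-K[1,2])/K[1,1]*z,-z],-1)
    return p@c['world_from_camera'][:3,:3].T+c['world_from_camera'][:3,3]
E
python3 - <<'E'
from h import *
for n in('scene','top','wrist'):
    c=cap(n,n+'0.png');print(n,c['K'].round(1).tolist(),c['world_from_camera'].round(3).tolist(),(c['z_map']>0).mean())
s=sensors.sense();print(s)
E
```

```text
pics
scene [[384.4, 0.0, 276.7], [0.0, 384.4, 208.7], [0.0, 0.0, 1.0]] [[0.681, 0.456, -0.573, -0.206], [-0.732, 0.415, -0.54, -0.727], [-0.009, 0.787, 0.617, 0.889], [0.0, 0.0, 0.0, 1.0]] 0.9930017006802722
top [[510.8, 0.0, 273.0], [0.0, 510.8, 208.3], [0.0, 0.0, 1.0]] [[-0.007, 0.983, -0.183, 0.225], [-1.0, -0.007, -0.002, -0.054], [-0.003, 0.183, 0.983, 1.75], [0.0, 0.0, 0.0, 1.0]] 0.9961309523809524
wrist [[366.6, 0.0, 278.4], [0.0, 366.6, 218.2], [0.0, 0.0, 1.0]] [[-0.228, 0.941, 0.25, 0.21], [-0.974, -0.221, -0.055, 0.592], [0.003, -0.256, 0.967, 0.384], [0.0, 0.0, 0.0, 1.0]] 0.9959651360544217
{'time_s': 0.15, 'joints': array([ 9.16512454e+01,  2.20811062e+01,  3.98336549e-01, -1.71791944e-02,
       -6.84109766e+01, -1.48180705e+01]), 'joint_velocities': array([ 0.04877356, -0.09185498,  0.22007548,  0.17112603, -0.0704706 ,
       -0.09049937]), 'effort': array([-3.63746494e-05, -3.91052341e+01,  1.87585491e+01,  4.22232449e+00,
        1.23696844e-02, -1.39961548e-04]), 'tcp_pos': array([0.14224954, 0.60814391, 0.22171866]), 'ee_rot': array([[ 9.73685787e-01, -2.27894571e-01, -2.31536312e-04],
       [-2.27894639e-01, -9.73684411e-01, -1.64351894e-03],
       [ 1.49105746e-04,  1.65303692e-03, -9.99998623e-01]]), 'wrist_force': array([ 0.73923752, -0.55501618,  0.02382566]), 'moment': array([ 0.00422501,  0.01993536, -0.03126898]), 'gripper_force': 0.0, 'gripper_width': 1.0010253268618197}
```

View pics/scene0.png

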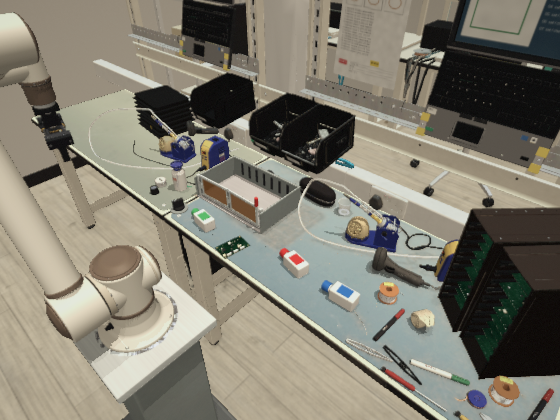

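View pics/top0.png

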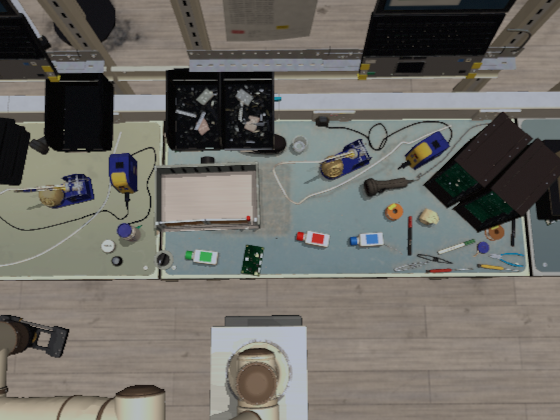

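Scene and top view show three bottles: green (top px 202,257), red (315,239) and blue (369,240). The bay is around (208,197), the post at (248,219), the knob at (163,259), and the board at (253,260) close to the green bottle.

```bash
cat >> h.py <<'E'
HUE={'red':[(0,6),(174,180)],'green':[(45,85)],'blue':[(100,118)]}
def blobs(c,col,amin=8,s=120,vmin=70,box=(0.3,0.95,-.6,.45),zr=(0.01,.25)):
    hsv=cv2.cvtColor(c['pixels'],cv2.COLOR_RGB2HSV);P=cloud(c)
    m=np.zeros(hsv.shape[:2],bool)
    for a,b in HUE[col]: m|=(hsv[...,0]>=a)&(hsv[...,0]<=b)
    m&=(hsv[...,1]>s)&(hsv[...,2]>vmin)&(P[...,0]>box[0])&(P[...,0]<box[1])&(P[...,1]>box[2])&(P[...,1]<box[3])&(P[...,2]>zr[0])&(P[...,2]<zr[1])
    n,l,st,ce=cv2.connectedComponentsWithStats(m.astype(np.uint8))
    return [(st[i,4],ce[i].round(1),P[l==i].mean(0).round(4),P[l==i][:,2].max().round(4)) for i in range(1,n) if st[i,4]>=amin]
E
python3 - <<'E'
from h import *
for n in('scene0.png','top0.png'):
    c=load(n);print(n)
    for k in HUE:
        for b in blobs(c,k): print(k,*b)
    P=cloud(c)
    m=(abs(P[...,2]-.09)<.006)&(P[...,0]>.45)&(P[...,0]<.9)&(P[...,1]>-.1)&(P[...,1]<.5)
    q=P[m];print(len(q),cv2.minAreaRect(q[:,:2].astype(np.float32)), q[:,2].mean())
    hsv=cv2.cvtColor(c['pixels'],cv2.COLOR_RGB2HSV)
    # knob: dark near
    m=(hsv[...,2]<60)&(P[...,2]>.02)&(P[...,2]<.06)&(P[...,0]>.35)&(P[...,0]<.65)&(P[...,1]>.2)&(P[...,1]<.45)
    nn,l,st,ce=cv2.connectedComponentsWithStats(m.astype(np.uint8))
    for i in range(1,nn):
        if st[i,4]>8: print('dark',st[i,4],ce[i].round(1),P[l==i].mean(0).round(4),P[l==i][:,2].max())
E
```

```text
scene0.png
red 28 [255.9 201.3] [0.4925 0.0258 0.1188] 0.1334
red 46 [283.  251.6] [ 0.4423 -0.142   0.033 ] 0.0393
red 83 [296.1 258.8] [ 0.4371 -0.2004  0.0447] 0.0484
red 35 [399.1 313.4] [ 0.4934 -0.5237  0.0134] 0.0189
red 27 [389.2 372.1] [ 0.3256 -0.59    0.0125] 0.0154
green 17 [194.5 210.4] [0.3818 0.2324 0.0351] 0.0393
green 41 [203.6 215.7] [0.3783 0.1738 0.0449] 0.0504
blue 263 [217.3 151.3] [0.6584 0.4251 0.0867] 0.1304
blue 19 [386.1 225.1] [ 0.7111 -0.3423  0.0886] 0.0956
blue 152 [369.3 239.6] [ 0.6895 -0.3051  0.0176] 0.0716
blue 26 [390.8 248. ] [ 0.7035 -0.3776  0.0158] 0.0344
blue 77 [445.2 268.6] [ 0.6843 -0.5558  0.0623] 0.1144
blue 65 [325.6 285.4] [ 0.4236 -0.3243  0.0318] 0.0401
blue 103 [344.6 290.9] [ 0.4336 -0.3817  0.0449] 0.0485
750 ((0.6646510362625122, 0.19742636382579803), (0.4265305697917938, 0.5942973494529724), 0.3320043087005615) 0.08965935636660093
dark 21 [202.3 168.1] [0.5856 0.4457 0.0291] 0.03519601659773253
dark 61 [177.9 202.7] [0.3706 0.3179 0.0325] 0.049332860172700665
top0.png
red 13 [248.1 217.7] [0.4966 0.0292 0.1314] 0.1388
red 23 [41
[... 329 characters left out ...]
43.7] [ 0.7411 -0.579   0.1266] 0.1378
blue 153 [125.3 164.4] [0.678  0.4337 0.1264] 0.1389
blue 136 [349.3 163.6] [ 0.7049 -0.3189  0.019 ] 0.1147
blue 18 [363.4 157.7] [ 0.7249 -0.3685  0.0224] 0.0946
blue 88 [371.6 238.6] [ 0.437  -0.381   0.0452] 0.0581
blue 53 [353.2 240.4] [ 0.4328 -0.3207  0.0338] 0.0474
745 ((0.6744293570518494, 0.19805029034614563), (0.5896264910697937, 0.4468115568161011), 89.68599700927734) 0.09058425122643855
dark 35 [134.9 185.7] [0.6253 0.4222 0.0431] 0.05807865127506262
dark 87 [159.4 199.5] [0.5766 0.3364 0.0433] 0.05905078088238036
dark 21 [127.8 197.2] [0.5867 0.4464 0.0371] 0.046712205257881
dark 62 [162.7 258.5] [0.3757 0.3194 0.0393] 0.058344015488093204
```

```bash
cat >> h.py <<'E'
from scipy.spatial.transform import Rotation as R
def down(yaw): # tool down, tool x at yaw deg
    a=np.radians(yaw);c,s=np.cos(a),np.sin(a)
    return np.array([[c,s,0],[s,-c,0],[0,0,-1.]])
def to(p,M=None):
    s=sensors.sense();E=s['ee_rot'];d=E.T@(np.array(p)-s['tcp_pos'])
    r=np.zeros(3) if M is None else R.from_matrix(E.T@M).as_rotvec(degrees=True)
    print('t',round(s['time_s'],2),'d',d.round(4).tolist(),'r',r.round(2).tolist(),'rows',np.ceil(max(np.linalg.norm(d)/.05,np.linalg.norm(r)/8.59)))
E
python3 - <<'E'
from h import *
to([.42,.16,.36],down(-90))
E
```

```text
t 0.15 d [0.3726, 0.3733, -0.1376] r [0.07, -0.07, 76.83] rows 11.0
```

```bash
python3 -m handwheel '[[0,0.3726,0.3733,-0.1376,0,0,76.8],[0,0.3726,0.3733,-0.1376,0,0,76.8],[0,0.3726,0.3733,-0.1376,0,0,76.8],[0,0.3726,0.3733,-0.1376,0,0,76.8],[0,0.3726,0.3733,-0.1376,0,0,76.8],[0,0.3726,0.3733,-0.1376,0,0,76.8],[0,0.3726,0.3733,-0.1376,0,0,76.8],[0,0.3726,0.3733,-0.1376,0,0,76.8]]'; python3 -c "
from h import *
to([.42,.16,.36],down(-90))"
```

```text
time_s: 0.95
tcp_pos: [0.3466, 0.2775, 0.3241]
ee_rot: [[0.135, -0.991, 0.0], [-0.991, -0.135, 0.0], [-0.0, -0.0, -1.0]]
wrist_force: [0.8, -0.2, -0.3]
gripper_width: 0.358
gripper_force: 0.0
t 0.95 d [0.1264, -0.0569, -0.036] r [-0.0, 0.02, 7.76] rows 3.0
```

```bash
python3 -m handwheel '[[0,0.126,-0.057,-0.036,0,0,7.8],[0,0.126,-0.057,-0.036,0,0,7.8],[0,0.126,-0.057,-0.036,0,0,7.8],[0,0.126,-0.057,-0.036,0,0,7.8],[0,0.126,-0.057,-0.036,0,0,7.8]]'; python3 -c "
from h import *
c=cap('wrist','w1.png')
for k in HUE:
  for b in blobs(c,k): print(k,*b)"
```

```text
time_s: 1.45
tcp_pos: [0.4204, 0.162, 0.3592]
ee_rot: [[0.002, -1.0, -0.001], [-1.0, -0.002, 0.0], [-0.0, 0.001, -1.0]]
wrist_force: [0.3, 0.4, 0.2]
gripper_width: 0.014
gripper_force: 0.0
red 158 [202.3  54.5] [0.496  0.0278 0.1286] 0.1327
green 681 [309.6 185.9] [0.3793 0.1737 0.0443] 0.0472
green 271 [301.8 226.1] [0.3877 0.2316 0.0341] 0.0386
```

View pics/w1.png

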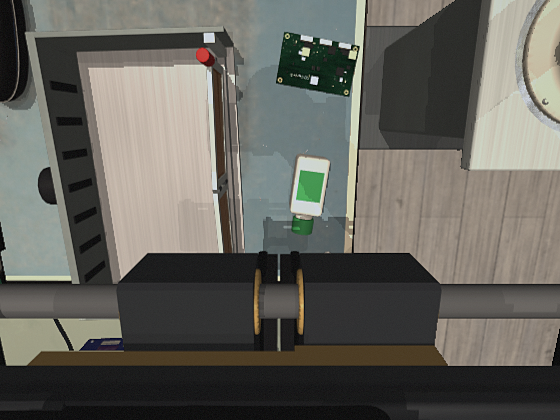

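Wrist view: the post's red top at (204,56), fold hinge at (222,183), green bottle at (308,190) with its cap at (302,226), and the board at (318,65).

```bash
python3 - <<'E'
from h import *
c=load('w1.png');P=cloud(c)
print('post',plane(c,204.5,56,.131),dep(c,205,57),'fold',plane(c,222,183,.099),dep(c,222,183))
print('green label top', dep(c,309,186))
m=(abs(P[...,2]-.0905)<.005)&(P[...,0]>.44)&(P[...,0]<.8)&(P[...,1]>-.06)&(P[...,1]<.2)
q=P[m];print(len(q),q.min(0),q.max(0),np.median(q[:,2]))
# back wall: x>0.64
for nm,sel,ax in(('back',(q[:,0]>.66)&(q[:,1]>.02),1),('right',(q[:,1]<.0)&(q[:,0]>.50)&(q[:,0]<.64),0)):
    w=q[sel]
    o=1-ax
    b=np.floor(w[:,ax]/.01); lo=[];hi=[]
    for k in np.unique(b):
        ww=w[b==k]
        lo.append((ww[:,ax].mean(),ww[:,o].min()));hi.append((ww[:,ax].mean(),ww[:,o].max()))
    for L in(lo,hi):
        L=np.array(L);f=np.polyfit(L[:,0],L[:,1],1);print(nm,f.round(4),'deg',np.degrees(np.arctan(f[0])).round(2),np.std(L[:,1]-np.polyval(f,L[:,0])).round(4))
# guard top
m=(abs(P[...,2]-.099)<.004)&(P[...,0]>.44)&(P[...,0]<.53)&(P[...,1]>.0)&(P[...,1]<.2)
g=P[m];print('guard',len(g),np.polyfit(g[:,1],g[:,0],1))
E
```

```text
post [0.49348126 0.02957347 0.131     ] [0.49314402 0.03039234 0.13040208] fold [0.48587258 0.1611117  0.099     ] [0.49238572 0.16804076 0.05681577]
green label top [0.37996947 0.17397879 0.04355549]
3439 [ 0.47988626 -0.00716589  0.08551103] [0.69380263 0.19986552 0.09547283] 0.08990191859152613
back [-0.029   0.6826] deg -1.66 0.0002
back [-0.0323  0.6937] deg -1.85 0.0003
right [ 0.0287 -0.0208] deg 1.64 0.0003
right [-0.0011  0.0004] deg -0.06 0.0001
guard 973 [-0.00134433  0.49501784]
```

```bash
cat >> h.py <<'E'
TH=np.radians(1.68);UX=np.array([np.cos(TH),np.sin(TH),0]);UY=np.array([-np.sin(TH),np.cos(TH),0]);O=np.array([.5811,.1690,0])
def W(x,y,z=0): return O+UX*x+UY*y+np.array([0,0,z])
def L(p): q=np.array(p)-O;return np.array([q@UX,q@UY,q[2]])
YB=1.68
E
python3 - <<'E'
from h import *
to(W(-.133,.005,.055),down(-90+YB))
E
```

```text
t 1.5 d [-0.0073, -0.0284, 0.3039] r [0.06, -0.0, -1.44] rows 7.0
```

```bash
python3 -m handwheel '[[0,-0.0073,-0.0284,0.304,0,0,-1.4],[0,-0.0073,-0.0284,0.304,0,0,-1.4],[0,-0.0073,-0.0284,0.304,0,0,-1.4],[0,-0.0073,-0.0284,0.304,0,0,-1.4],[0,-0.0073,-0.0284,0.304,0,0,-1.4],[0,-0.0073,-0.0284,0.304,0,0,-1.4],[0,-0.0073,-0.0284,0.304,0,0,-1.4],[0,-0.0073,-0.0284,0.304,0,0,-1.4]]'; python3 -c "
from h import *
print(L(sensors.sense()['tcp_pos']))"
```

```text
time_s: 2.3
tcp_pos: [0.4479, 0.1708, 0.0549]
ee_rot: [[0.032, -0.999, -0.002], [-0.999, -0.032, -0.003], [0.003, 0.003, -1.0]]
wrist_force: [0.0, -0.5, 0.3]
gripper_width: 0.002
gripper_force: 0.0
[-0.1331114   0.00568021  0.05488252]
```

```bash
python3 -m handwheel '[[0,0,-0.023,0,0,0,0],[0,-0.001,-0.038,0,0,0,0],[0,-0.003,-0.053,0,0,0,0],[0,-0.007,-0.067,0,0,0,0],[0,-0.012,-0.079,0,0,0,0],[0,-0.019,-0.091,0,0,0,0],[0,-0.026,-0.103,0,0,0,0],[0,-0.035,-0.113,0,0,0,0]]'; python3 -m handwheel '[[0,-0.01,-0.01,0,0,0,0],[0,-0.018,-0.016,0,0,0,0],[0,-0.024,-0.02,0,0,0,0],[0,-0.024,-0.02,0,0,0,0]]'; python3 -c "
from h import *
print(L(sensors.sense()['tcp_pos']))
c=cap('wrist','w2.png')
for b in blobs(c,'red'): print(*b,L(b[2]))"
```

```text
time_s: 3.1
tcp_pos: [0.5615, 0.2093, 0.0594]
ee_rot: [[0.03, -1.0, 0.003], [-1.0, -0.03, 0.002], [-0.001, -0.003, -1.0]]
wrist_force: [-1.9, -2.3, -0.4]
gripper_width: 0.013
gripper_force: 1.9
time_s: 3.5
tcp_pos: [0.5792, 0.2307, 0.0593]
ee_rot: [[0.03, -1.0, -0.002], [-1.0, -0.03, -0.005], [0.005, 0.002, -1.0]]
wrist_force: [-4.4, -12.0, 8.5]
gripper_width: 0.007
gripper_force: 44.7
[-7.22145999e-05  6.17261443e-02  5.93311498e-02]
538 [545.7  43.8] [0.5044 0.1366 0.106 ] 0.2218 [-0.07761691 -0.03013743  0.106     ]
```

View pics/w2.png

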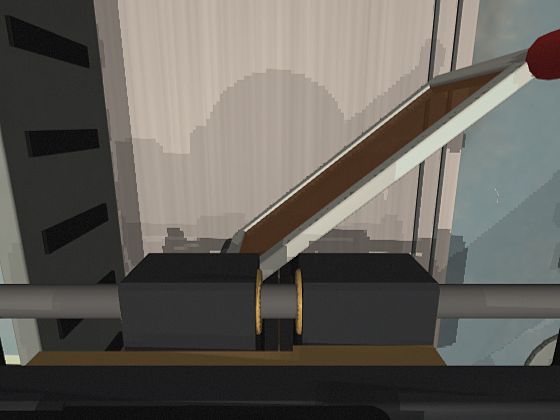

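The guard is now a V, about 0.9 rad open. The post sits at (545,44), outside the right edge of the fingers' view.

```bash
python3 -m handwheel '[[0,0.005,0.02,0,0,0,0],[0,0.005,0.02,-0.05,0,0,0],[0,0.005,0.02,-0.1,0,0,0],[0,0.01,0.03,-0.115,0,0,0],[0,0.13,0.085,-0.115,0,0,0],[0,0.13,0.085,-0.115,0,0,0],[0,0.13,0.085,-0.115,0,0,0],[0,0.13,0.085,-0.115,0,0,0]]'; python3 -c "
from h import *
print(L(sensors.sense()['tcp_pos']))
c=cap('top','t2.png')
for b in blobs(c,'red',amin=4,zr=(.09,.25)): print(*b,L(b[2]))
to(W(-.085,-.07,.108),down(-90+YB))"
```

```text
time_s: 4.35
tcp_pos: [0.4975, 0.0987, 0.1738]
ee_rot: [[0.027, -1.0, 0.004], [-1.0, -0.027, 0.002], [-0.002, -0.004, -1.0]]
wrist_force: [-0.4, -0.9, 0.3]
gripper_width: 0.005
gripper_force: 0.0
[-0.08565479 -0.06782841  0.1737664 ]
t 4.4 d [0.0038, 0.0013, 0.0658] r [-0.32, 0.15, -0.06] rows 2.0
```

```bash
python3 -m handwheel '[[0,0.004,0.001,0.03,0,0,0],[0,0.004,0.001,0.066,0,0,0],[0,0.004,0.001,0.066,0,0,0]]'; python3 -m handwheel '[[0,-0.02,0,0,0,0,0],[0,-0.04,0,0,0,0,0],[0,-0.06,0,0,0,0,0],[0,-0.08,0,0,0,0,0],[0,-0.10,0,0,0,0,0],[0,-0.12,0,0,0,0,0],[0,-0.135,0,0,0,0,0],[0,-0.145,0,0,0,0,0]]';python3 -m handwheel '[[0,-0.005,0,0,0,0,0],[0,-0.005,0,0,0,0,0]]'; python3 -c "
from h import *
print(L(sensors.sense()['tcp_pos']))
c=cap('scene','s3.png');P=cloud(c)
for b in blobs(c,'red',amin=4,zr=(.09,.25)): print(*b,L(b[2]))"
```

```text
time_s: 4.7
tcp_pos: [0.496, 0.0968, 0.1022]
ee_rot: [[0.03, -1.0, -0.006], [-1.0, -0.03, -0.002], [0.002, 0.006, -1.0]]
wrist_force: [-0.5, -0.1, -0.5]
gripper_width: -0.001
gripper_force: 0.0
time_s: 5.5
tcp_pos: [0.4947, 0.244, 0.1064]
ee_rot: [[0.031, -1.0, 0.003], [-1.0, -0.031, 0.002], [-0.002, -0.003, -1.0]]
wrist_force: [0.4, -0.4, 0.4]
gripper_width: 0.007
gripper_force: 1.0
time_s: 5.7
tcp_pos: [0.4945, 0.2446, 0.1063]
ee_rot: [[0.031, -1.0, 0.001], [-1.0, -0.031, -0.005], [0.005, -0.001, -1.0]]
wrist_force: [2.3, -9.8, 6.5]
gripper_width: 0.008
gripper_force: 4.4
[-0.08438697  0.07814047  0.10625891]
```

```bash
python3 -m handwheel '[[0,0.01,0,0,0,0,0],[0,0.01,0,-0.05,0,0,0],[0,0.01,0,-0.1,0,0,0],[0,0.01,0.02,-0.15,0,0,0],[0,-0.02,0.04,-0.2,0,0,0],[0,-0.06,0.06,-0.25,0,0,0],[0,-0.08,0.08,-0.26,0,0,0],[0.6,-0.08,0.08,-0.26,0,0,0]]'; python3 -c "
from h import *
c=cap('wrist','w3.png')
for k in HUE:
  for b in blobs(c,k): print(k,*b,L(b[2]))"
```

```text
time_s: 6.55
tcp_pos: [0.4103, 0.327, 0.3691]
ee_rot: [[0.033, -0.999, 0.005], [-0.999, -0.033, 0.007], [-0.007, -0.005, -1.0]]
wrist_force: [-0.3, 0.6, 0.7]
gripper_width: 0.043
gripper_force: 0.0
red 141 [202.5 119.6] [0.4942 0.2593 0.1294] 0.1333 [-0.08421529  0.09280886  0.1294    ]
green 842 [309.9  50.1] [0.3787 0.1738 0.0446] 0.0478 [-0.20217228  0.01073176  0.0446    ]
green 363 [300.4 100.9] [0.3868 0.2328 0.0342] 0.0398 [-0.19234604  0.06946893  0.0342    ]
blue 21 [ 66. 244.] [0.6849 0.4218 0.0814] 0.0829 [0.1111668 0.2496482 0.0814   ]
blue 11 [ 58.1 246.8] [0.6898 0.4225 0.0908] 0.0925 [0.11608522 0.25020424 0.0908    ]
blue 11 [ 74. 246.] [0.6695 0.4208 0.0905] 0.0913 [0.09574411 0.24910011 0.0905    ]
blue 27 [ 63. 249.] [0.678  0.4215 0.1003] 0.102 [0.10426097 0.24955061 0.1003    ]
blue 1073 [ 57.8 264.3] [0.6718 0.432  0.1242] 0.1285 [0.09837147 0.26022787 0.1242    ]
```

View pics/w3.png

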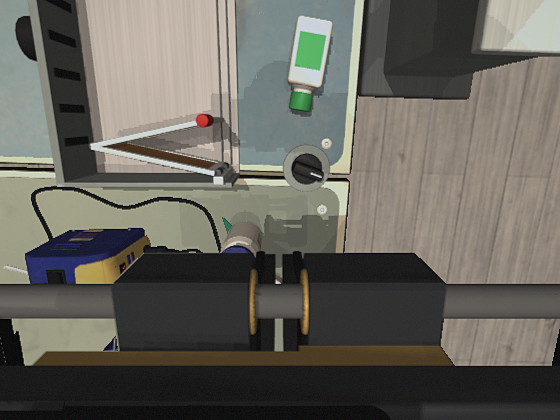

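The guard is folded right back: the post at (203,120) gives local y 0.093, so a≈1.36. The knob is at (306,167) and the green bottle is unmoved, with its cap at (300,101).

```bash
cat >> h.py <<'E'
def pick(cap,label,lean=33,zc=.026,ext=.004,back=0.0):
    b=np.array(cap[:2])-np.array(label[:2]);b=np.append(b/np.linalg.norm(b),0);up=np.array([0,0,1.])
    a=np.radians(lean);z=-np.sin(a)*b-np.cos(a)*up;x=-np.cos(a)*b+np.sin(a)*up
    M=np.stack([x,np.cross(z,x),z],1)
    g=np.array([cap[0],cap[1],zc])+ext*b
    return g+z*(.019-back),M
def place(lean=33,yaw=YB):
    a=np.radians(lean);h=np.array([np.cos(np.radians(yaw)),np.sin(np.radians(yaw)),0]);up=np.array([0,0,1.])
    z=np.cos(a)*h-np.sin(a)*up;x=-np.cos(a)*up-np.sin(a)*h
    return np.stack([x,np.cross(z,x),z],1)
E
python3 - <<'E'
from h import *
c=load('w3.png');print('pump',plane(c,240,240,.11),'knob',plane(c,306,167,.04),dep(c,306,163))
p,M=pick((.3873,.2322),(.379,.1737),back=.10);print(p);to(p,M)
p,M=pick((.3873,.2322),(.379,.1737));print(p,M)
E
```

```text
pump [0.45589324 0.39880845 0.11      ] knob [0.37558321 0.31685057 0.04      ] [0.37403301 0.31438219 0.01503176]
[0.39405899 0.27983867 0.09393232]
t 6.6 d [0.0477, 0.0186, 0.2734] r [-3.03, 33.25, 9.62] rows 6.0
[0.38640825 0.2259148  0.01006526] [[-0.11781101 -0.99008444 -0.07650736]
 [-0.83035468  0.14047352 -0.53923863]
 [ 0.54463904  0.         -0.83867057]]
```

```bash
python3 -m handwheel '[[0.7,0.0477,0.0186,0.2734,-3.03,33.25,9.62],[0.7,0.0477,0.0186,0.2734,-3.03,33.25,9.62],[0.7,0.0477,0.0186,0.2734,-3.03,33.25,9.62],[0.7,0.0477,0.0186,0.2734,-3.03,33.25,9.62],[0.7,0.0477,0.0186,0.2734,-3.03,33.25,9.62],[0.7,0.0477,0.0186,0.2734,-3.03,33.25,9.62],[0.7,0.0477,0.0186,0.2734,-3.03,33.25,9.62],[0.7,0.0477,0.0186,0.2734,-3.03,33.25,9.62]]'; python3 -c "
from h import *
c=cap('wrist','w4.png')
for b in blobs(c,'green'): print(*b)
p,M=pick((.3873,.2322),(.379,.1737));to(p,M)"
```

```text
time_s: 7.4
tcp_pos: [0.3945, 0.2754, 0.0913]
ee_rot: [[-0.119, -0.99, -0.082], [-0.826, 0.144, -0.545], [0.551, 0.003, -0.835]]
wrist_force: [0.8, 0.2, 0.8]
gripper_width: 0.684
gripper_force: 0.0
2284 [279.  138.8] [0.3794 0.1751 0.0445] 0.0466
1228 [279.9 225.4] [0.3874 0.2336 0.0342] 0.0385
t 7.45 d [-0.0023, 0.0011, 0.0968] r [0.18, -0.25, -0.12] rows 2.0
```

View pics/w4.png

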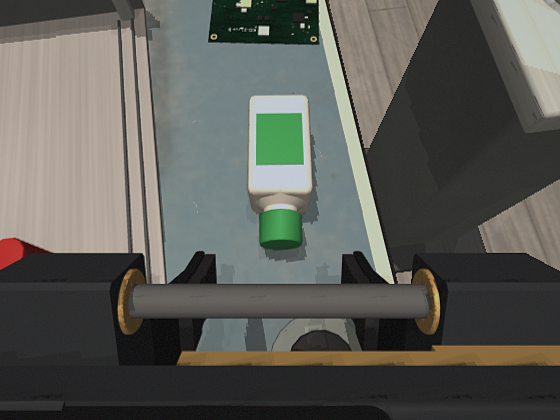

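The open fingers straddle the green cap (280,226), centred and aligned with its axis.

```bash
python3 -m handwheel '[[0.7,-0.0025,0.001,0.03,0,0,0],[0.7,-0.0025,0.001,0.06,0,0,0],[0.7,-0.0025,0.001,0.085,0,0,0],[0.7,-0.0025,0.001,0.097,0,0,0],[0.7,-0.0025,0.001,0.097,0,0,0],[0,-0.0025,0.001,0.097,0,0,0],[0,-0.0025,0.001,0.097,0,0,0],[0,-0.0025,0.001,0.097,0,0,0]]'; python3 -m handwheel '[[0,0,0,0,0,0,0],[0,0,0,0,0,0,0]]'; python3 -c "
from h import *
p,M=pick((.3873,.2322),(.379,.1737))
to(p+[0,-.03,.16],place(33))"
```

```text
time_s: 8.25
tcp_pos: [0.3861, 0.2267, 0.0096]
ee_rot: [[-0.119, -0.99, -0.079], [-0.828, 0.143, -0.542], [0.547, 0.001, -0.837]]
wrist_force: [0.2, 0.1, 0.2]
gripper_width: 0.512
gripper_force: 0.0
time_s: 8.45
tcp_pos: [0.3856, 0.2258, 0.009]
ee_rot: [[-0.119, -0.99, -0.08], [-0.827, 0.143, -0.543], [0.549, 0.002, -0.836]]
wrist_force: [0.5, -0.1, 1.4]
gripper_width: 0.337
gripper_force: 30.1
t 8.45 d [0.1131, -0.0048, -0.1185] r [18.1, -74.02, 85.75] rows 14.0
```

```bash
python3 -m handwheel '[[0,0.025,0,-0.038,0,0,0],[0,0.05,0,-0.08,0,0,0],[0,0.08,0,-0.12,0,0,0],[0,0.11,0,-0.168,0,0,0],[0,0.11,0,-0.168,0,0,0]]'; python3 -c "
from h import *
to([.42,.15,.23],place(33))"
```

```text
time_s: 8.95
tcp_pos: [0.3879, 0.2282, 0.2146]
ee_rot: [[-0.122, -0.99, -0.074], [-0.833, 0.142, -0.535], [0.54, -0.004, -0.841]]
wrist_force: [0.1, 1.1, -1.8]
gripper_width: 0.334
gripper_force: 30.0
t 8.95 d [0.0695, -0.043, 0.0265] r [18.22, -73.29, 85.62] rows 14.0
```

```bash
python3 -m handwheel '[[0,0.07,-0.043,0.0265,18.2,-73.3,85.6],[0,0.07,-0.043,0.0265,18.2,-73.3,85.6],[0,0.07,-0.043,0.0265,18.2,-73.3,85.6],[0,0.07,-0.043,0.0265,18.2,-73.3,85.6],[0,0.07,-0.043,0.0265,18.2,-73.3,85.6],[0,0.07,-0.043,0.0265,18.2,-73.3,85.6],[0,0.07,-0.043,0.0265,18.2,-73.3,85.6],[0,0.07,-0.043,0.0265,18.2,-73.3,85.6]]'; python3 -c "
from h import *
to([.42,.15,.23],place(33));print(sensors.sense()['joints'].round(0))"
```

```text
time_s: 9.75
tcp_pos: [0.4178, 0.1464, 0.2254]
ee_rot: [[-0.726, -0.524, 0.446], [-0.597, 0.802, -0.031], [-0.341, -0.289, -0.895]]
wrist_force: [0.5, -0.3, -0.7]
gripper_width: 0.335
gripper_force: 30.0
t 9.75 d [-0.0053, 0.0004, -0.0032] r [7.0, -30.35, 35.0] rows 6.0
[  52.   -8.  -52.   38.  -37. -135.]
```

```bash
python3 -c "
from h import *
to(W(-.08,-.038,.23),place(33))"; 
```

```text
t 9.75 d [-0.0523, -0.0598, 0.0341] r [7.0, -30.35, 35.0] rows 6.0
```

```bash
python3 -m handwheel '[[0,-0.052,-0.06,0.034,7,-30.3,35],[0,-0.052,-0.06,0.034,7,-30.3,35],[0,-0.052,-0.06,0.034,7,-30.3,35],[0,-0.052,-0.06,0.034,7,-30.3,35],[0,-0.052,-0.06,0.034,7,-30.3,35],[0,-0.052,-0.06,0.034,7,-30.3,35],[0,-0.052,-0.06,0.034,7,-30.3,35]]'; python3 -c "
from h import *
to(W(.061,-.038,.125),place(33));print(sensors.sense()['joints'].round(0))
c=cap('scene','s5.png')
for b in blobs(c,'green'): print(*b,L(b[2]))
im=c['pixels'][100:300,80:330,::-1];cv2.imwrite('pics/s5c.png',cv2.resize(im,None,fx=3,fy=3))"
```

```text
time_s: 10.45
tcp_pos: [0.4994, 0.0607, 0.273]
ee_rot: [[-0.632, -0.325, 0.704], [-0.541, 0.835, -0.099], [-0.556, -0.443, -0.704]]
wrist_force: [-3.8, 18.8, -3.7]
gripper_width: 0.336
gripper_force: 30.0
t 10.45 d [-0.0475, 0.079, 0.1981] r [-3.32, -13.71, 32.28] rows 5.0
[   3.   -9.  -59.  118.   -9. -177.]
65 [246.6 175.5] [0.461  0.0278 0.2356] 0.2491 [-0.12418798 -0.13761829  0.2356    ]
```

View pics/s5c.png

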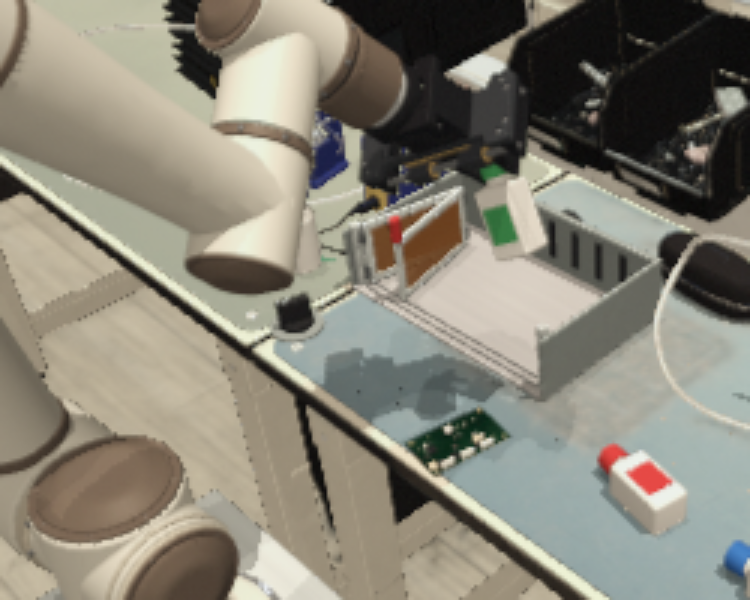

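The scene crop shows the bottle held above the bay at (510,215), hanging clear of the walls, with the guard folded at (430,240). The wrist has run into its joint 4, 5 and 6 limits, so I'll back out and place with the tool heading forward-left, which keeps joint 4 negative.

```bash
python3 -c "
from h import *
to([.45,.13,.28],down(-110))"
```

```text
t 10.5 d [-0.0096, 0.0729, -0.0459] r [-39.48, 24.33, -37.55] rows 7.0
```

```bash
python3 -m handwheel '[[0,-0.01,0.073,-0.046,-39.5,24.3,-37.5],[0,-0.01,0.073,-0.046,-39.5,24.3,-37.5],[0,-0.01,0.073,-0.046,-39.5,24.3,-37.5],[0,-0.01,0.073,-0.046,-39.5,24.3,-37.5],[0,-0.01,0.073,-0.046,-39.5,24.3,-37.5],[0,-0.01,0.073,-0.046,-39.5,24.3,-37.5],[0,-0.01,0.073,-0.046,-39.5,24.3,-37.5],[0,-0.01,0.073,-0.046,-39.5,24.3,-37.5]]'; python3 -c "
from h import *
print(sensors.sense()['joints'].round(1))
to([.48,.13,.27],place(33,60))"
```

```text
time_s: 11.3
tcp_pos: [0.4509, 0.133, 0.2803]
ee_rot: [[-0.547, -0.74, 0.391], [-0.8, 0.6, 0.015], [-0.246, -0.305, -0.92]]
wrist_force: [0.7, -1.6, -1.4]
gripper_width: 0.342
gripper_force: 30.0
[ 45.8  -7.4 -37.5  22.4 -45.  -96.3]
t 11.3 d [-0.011, -0.0202, 0.0208] r [-20.06, -42.99, 3.25] rows 6.0
```

```bash
python3 -c "
from h import *
to([.47,.13,.28],down(-95))"
```

```text
t 11.3 d [-0.008, -0.0159, 0.0077] r [-21.49, 9.16, -31.23] rows 5.0
```

```bash
python3 -m handwheel '[[0,-0.008,-0.016,0.008,-21.5,9.2,-31.2],[0,-0.008,-0.016,0.008,-21.5,9.2,-31.2],[0,-0.008,-0.016,0.008,-21.5,9.2,-31.2],[0,-0.008,-0.016,0.008,-21.5,9.2,-31.2],[0,-0.008,-0.016,0.008,-21.5,9.2,-31.2],[0,-0.008,-0.016,0.008,-21.5,9.2,-31.2]]'; python3 -c "
from h import *
print(sensors.sense()['joints'].round(1))
for y in(40,50,65):to([.48,.13,.27],place(33,y))"
```

```text
time_s: 11.9
tcp_pos: [0.4738, 0.1296, 0.2796]
ee_rot: [[-0.095, -0.996, 0.003], [-0.996, 0.095, -0.0], [0.0, -0.003, -1.0]]
wrist_force: [-0.8, -0.3, -2.1]
gripper_width: 0.336
gripper_force: 30.0
[ 34.4   6.5 -12.3   0.1 -71.1 -39.8]
t 11.9 d [-0.001, -0.0061, 0.0097] r [21.99, -53.94, 40.83] rows 9.0
t 11.9 d [-0.001, -0.0061, 0.0097] r [17.03, -55.16, 31.71] rows 8.0
t 11.9 d [-0.001, -0.0061, 0.0097] r [9.58, -56.4, 18.0] rows 7.0
```

```bash
python3 -m handwheel '[[0,-0.001,-0.006,0.01,9.6,-56.4,18],[0,-0.001,-0.006,0.01,9.6,-56.4,18],[0,-0.001,-0.006,0.01,9.6,-56.4,18],[0,-0.001,-0.006,0.01,9.6,-56.4,18],[0,-0.001,-0.006,0.01,9.6,-56.4,18],[0,-0.001,-0.006,0.01,9.6,-56.4,18],[0,-0.001,-0.006,0.01,9.6,-56.4,18],[0,-0.001,-0.006,0.01,9.6,-56.4,18]]'; python3 -c "
from h import *
print(sensors.sense()['joints'].round(1))
for y in(40,65):
  to([.48,.13,.27],place(33,y))"
```

```text
time_s: 12.7
tcp_pos: [0.4764, 0.1258, 0.2676]
ee_rot: [[-0.241, -0.902, 0.358], [-0.489, 0.431, 0.758], [-0.838, 0.007, -0.545]]
wrist_force: [-0.3, -1.2, -2.0]
gripper_width: 0.336
gripper_force: 30.0
[ -5.3   3.7 -18.2 -63.1 -62.    8.6]
t 12.7 d [-0.005, -0.0015, 0.0032] r [20.72, -0.13, 12.97] rows 3.0
t 12.7 d [-0.005, -0.0015, 0.0032] r [-0.24, -0.04, -0.66] rows 1.0
```

```bash
cat >> h.py <<'E'
def tcp_place(lx,ly,lean,yaw,clear,ext=.101,off=.004):
    M=place(lean,yaw);h=np.array([np.cos(np.radians(yaw)),np.sin(np.radians(yaw)),0])
    return W(lx,ly,.006+ext+clear)-off*h+.019*M[:,2],M
E
python3 -c "
from h import *
to(*tcp_place(.045,.02,33,45,.10))
to(*tcp_place(.045,.02,33,45,.02))"
```

```text
t 12.7 d [-0.0142, -0.1112, 0.1504] r [16.53, -0.11, 10.25] rows 4.0
t 12.7 d [0.0529, -0.1118, 0.194] r [16.53, -0.11, 10.25] rows 5.0
```

```bash
python3 -m handwheel '[[0,-0.0142,-0.1112,0.1504,16.5,0,10.2],[0,-0.0142,-0.1112,0.1504,16.5,0,10.2],[0,-0.0142,-0.1112,0.1504,16.5,0,10.2],[0,-0.0142,-0.1112,0.1504,16.5,0,10.2],[0,-0.0142,-0.1112,0.1504,16.5,0,10.2],[0,-0.0142,-0.1112,0.1504,16.5,0,10.2]]'; python3 -c "
from h import *
print(sensors.sense()['joints'].round(1))
to(*tcp_place(.045,.02,33,45,.015))
c=cap('scene','s6.png')
for b in blobs(c,'green'): print(*b,L(b[2]))
im=c['pixels'][80:280,130:380,::-1];cv2.imwrite('pics/s6c.png',cv2.resize(im,None,fx=3,fy=3))"
```

```text
time_s: 13.3
tcp_pos: [0.635, 0.2051, 0.2006]
ee_rot: [[-0.374, -0.717, 0.588], [-0.395, 0.697, 0.598], [-0.839, -0.009, -0.544]]
wrist_force: [0.4, -0.2, -0.8]
gripper_width: 0.333
gripper_force: 30.0
[  8.7  16.  -12.6 -72.8 -31.7   2.8]
t 13.3 d [0.0776, -0.0029, 0.044] r [0.41, 0.04, 0.86] rows 2.0
56 [249.  163.5] [0.6127 0.1818 0.1474] 0.1643 [0.03196168 0.01186807 0.1474    ]
```

View pics/s6c.png

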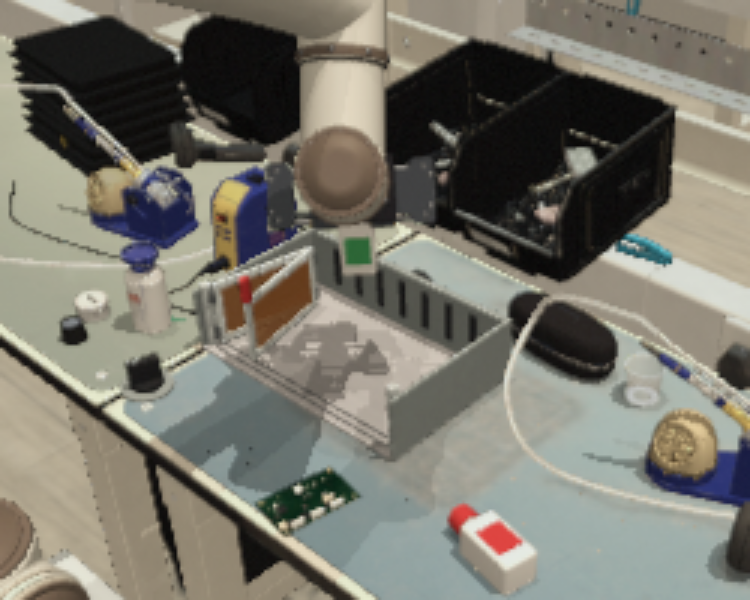

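The green bottle now hangs upright at (357,250), over the bay's left part, clear of the folded guard.

```bash
python3 -m handwheel '[[0,0.02,-0.003,0.011,0,0,0],[0,0.04,-0.003,0.022,0,0,0],[0,0.06,-0.003,0.033,0,0,0],[0,0.0776,-0.003,0.044,0.4,0,0.8],[0,0.0776,-0.003,0.044,0.4,0,0.8],[0,0.0776,-0.003,0.044,0.4,0,0.8]]'; python3 -c "
from h import *
to(*tcp_place(.045,.02,33,45,0.003));to(*tcp_place(.045,.02,33,45,-.003))"
```

```text
time_s: 13.95
tcp_pos: [0.6349, 0.1965, 0.1138]
ee_rot: [[-0.383, -0.705, 0.597], [-0.383, 0.709, 0.592], [-0.841, -0.002, -0.541]]
wrist_force: [-0.3, 0.4, -1.4]
gripper_width: 0.338
gripper_force: 30.0
t 13.95 d [0.0114, 0.0023, 0.0084] r [-0.21, 0.22, 0.01] rows 1.0
t 13.95 d [0.0165, 0.0023, 0.0117] r [-0.21, 0.22, 0.01] rows 1.0
```

```bash
python3 -m handwheel '[[0,0.006,0.002,0.004,0,0,0],[0,0.0114,0.002,0.0084,0,0,0],[0,0.0114,0.002,0.0084,0,0,0]]'; python3 -m handwheel '[[0,0.0025,0,0.0016,0,0,0],[0,0.005,0,0.0033,0,0,0],[0,0.005,0,0.0033,0,0,0]]'
```

```text
time_s: 14.25
tcp_pos: [0.6343, 0.1988, 0.0991]
ee_rot: [[-0.383, -0.705, 0.597], [-0.383, 0.709, 0.592], [-0.841, -0.002, -0.541]]
wrist_force: [0.1, 1.0, -1.5]
gripper_width: 0.339
gripper_force: 30.0
time_s: 14.55
tcp_pos: [0.6363, 0.2, 0.0959]
ee_rot: [[-0.379, -0.705, 0.599], [-0.379, 0.709, 0.595], [-0.844, -0.002, -0.536]]
wrist_force: [-0.9, -0.2, 7.0]
gripper_width: 0.336
gripper_force: 30.0
```

```bash
python3 -m handwheel '[[0.36,-0.002,0,-0.001,0,0,0],[0.45,-0.002,0,-0.001,0,0,0],[0.6,-0.002,0,-0.001,0,0,0],[0.6,-0.002,0,-0.001,0,0,0],[0.6,-0.002,0,-0.025,0,0,0],[0.6,-0.002,0,-0.05,0,0,0],[0.6,-0.002,0,-0.10,0,0,0],[0.6,-0.002,0,-0.15,0,0,0]]'; python3 -c "
from h import *
c=cap('wrist','w7.png')
for b in blobs(c,'green'): print(*b,L(b[2]))"
```

```text
time_s: 15.35
tcp_pos: [0.5443, 0.1101, 0.1752]
ee_rot: [[-0.385, -0.705, 0.595], [-0.382, 0.709, 0.593], [-0.84, 0.001, -0.543]]
wrist_force: [0.0, -0.5, 0.4]
gripper_width: 0.597
gripper_force: 0.0
1544 [276.8 136.2] [0.6121 0.1751 0.0451] 0.2045 [0.03116551 0.00518854 0.0451    ]
1027 [277.1 211.2] [0.6208 0.1841 0.1069] 0.2045 [0.04012563 0.01392961 0.1069    ]
```

View pics/w7.png

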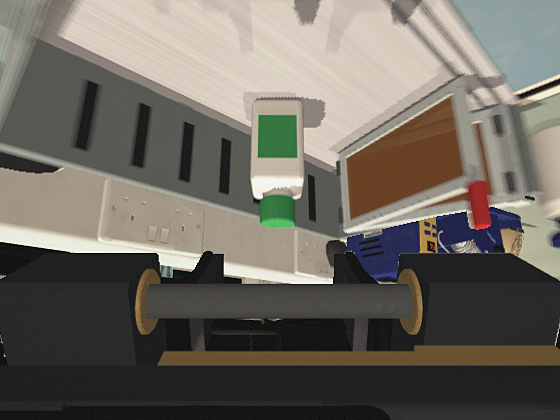

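The green bottle stands upright and released at (277,165), upside down in this view. Its cap is at 107 mm, and the guard is still folded.

```bash
python3 -c "
from h import *
to([.42,-.03,.32],down(-90));to([.47,.06,.29],place(60,70))"
```

```text
t 15.4 d [-0.0189, -0.0122, -0.2299] r [-22.88, 53.95, -41.05] rows 9.0
t 15.4 d [-0.0474, 0.0166, -0.1306] r [-17.83, 26.68, -18.09] rows 5.0
```

```bash
python3 -m handwheel '[[0.7,-0.019,-0.012,-0.23,-22.9,54,-41],[0.7,-0.019,-0.012,-0.23,-22.9,54,-41],[0.7,-0.019,-0.012,-0.23,-22.9,54,-41],[0.7,-0.019,-0.012,-0.23,-22.9,54,-41],[0.7,-0.019,-0.012,-0.23,-22.9,54,-41],[0.7,-0.019,-0.012,-0.23,-22.9,54,-41],[0.7,-0.019,-0.012,-0.23,-22.9,54,-41],[0.7,-0.019,-0.012,-0.23,-22.9,54,-41]]'; python3 -m handwheel '[[0.7,0,0,0,0,0,0],[0.7,0,0,0,0,0,0],[0.7,0,0,0,0,0,0]]'; python3 -c "
from h import *
print(sensors.sense()['joints'].round(1))
c=cap('wrist','w8.png')
for k in HUE:
  for b in blobs(c,k): print(k,*b)"
```

```text
time_s: 16.2
tcp_pos: [0.424, -0.0269, 0.317]
ee_rot: [[-0.06, -0.998, 0.032], [-0.995, 0.063, 0.084], [-0.086, -0.027, -0.996]]
wrist_force: [0.7, 0.2, 0.1]
gripper_width: 0.699
gripper_force: 0.0
time_s: 16.5
tcp_pos: [0.4237, -0.0269, 0.3158]
ee_rot: [[-0.065, -0.997, 0.032], [-0.994, 0.067, 0.089], [-0.091, -0.026, -0.996]]
wrist_force: [0.0, 0.1, -0.8]
gripper_width: 0.697
gripper_force: 0.0
[ 15.   -2.3 -14.9  -4.6 -74.4 -17.6]
red 431 [260.    6.5] [ 0.4389 -0.1883  0.0446] 0.0478
red 552 [256.3  55.8] [ 0.4476 -0.1432  0.0339] 0.0389
```

```bash
python3 -c "
from h import *
for n in('s6.png','top0.png','w8.png'):
  c=load(n);P=cloud(c);hs=cv2.cvtColor(c['pixels'],cv2.COLOR_RGB2HSV)
  m=(P[...,0]>.42)&(P[...,0]<.72)&(P[...,1]>-.26)&(P[...,1]<-.025)&(P[...,2]>.015)&(P[...,2]<.25)
  if n=='w8.png': m[220:]=0
  q=P[m&(hs[...,1]<70)&(hs[...,2]>120)]
  q=q[q[:,0]>.485]
  q=q[np.argsort(q[:,0])]
  print(n,len(q));print(q[::max(1,len(q)//14)].round(3).tolist())
"
```

```text
s6.png 310
[[0.549, -0.129, 0.069], [0.556, -0.146, 0.047], [0.561, -0.105, 0.095], [0.571, -0.096, 0.113], [0.586, -0.083, 0.123], [0.638, -0.062, 0.118], [0.657, -0.147, 0.193], [0.658, -0.191, 0.204], [0.66, -0.148, 0.192], [0.662, -0.062, 0.156], [0.663, -0.066, 0.148], [0.668, -0.216, 0.165], [0.677, -0.235, 0.173], [0.685, -0.235, 0.079], [0.698, -0.246, 0.081]]
top0.png 275
[[0.486, -0.054, 0.016], [0.56, -0.146, 0.049], [0.567, -0.097, 0.114], [0.578, -0.158, 0.026], [0.593, -0.081, 0.119], [0.612, -0.204, 0.016], [0.636, -0.058, 0.121], [0.659, -0.183, 0.207], [0.662, -0.175, 0.197], [0.663, -0.162, 0.193], [0.664, -0.178, 0.2], [0.665, -0.137, 0.198], [0.667, -0.084, 0.179], [0.674, -0.214, 0.187], [0.693, -0.256, 0.154]]
w8.png 1548
[[0.551, -0.131, 0.063], [0.555, -0.137, 0.058], [0.558, -0.144, 0.05], [0.562, -0.11, 0.092], [0.566, -0.098, 0.111], [0.572, -0.158, 0.028], [0.579, -0.088, 0.121], [0.586, -0.087, 0.121], [0.599, -0.077, 0.12], [0.612, -0.074, 0.12], [0.625, -0.069, 0.119], [0.639, -0.059, 0.123], [0.652, -0.054, 0.124], [0.66, -0.057, 0.133], [0.665, -0.056, 0.14]]
```

```bash
python3 -c "
from h import *
p,M=pick((.447,-.1425),(.4385,-.200),lean=38,back=.10);print(p);to(p,M)"
```

```text
[ 0.45487757 -0.08921053  0.08982887]
t 16.55 d [0.0802, -0.0293, 0.2206] r [-2.8, 43.24, 4.01] rows 6.0
```

```bash
python3 -m handwheel '[[0.7,0.08,-0.029,0.22,-2.8,43.2,4],[0.7,0.08,-0.029,0.22,-2.8,43.2,4],[0.7,0.08,-0.029,0.22,-2.8,43.2,4],[0.7,0.08,-0.029,0.22,-2.8,43.2,4],[0.7,0.08,-0.029,0.22,-2.8,43.2,4],[0.7,0.08,-0.029,0.22,-2.8,43.2,4],[0.7,0.08,-0.029,0.22,-2.8,43.2,4]]'; python3 -c "
from h import *
c=cap('wrist','w9.png');d={}
for b in blobs(c,'red'): print(*b)
p,M=pick((.447,-.1425),(.4385,-.200),lean=38);to(p,M)"
```

```text
time_s: 17.25
tcp_pos: [0.4546, -0.0895, 0.09]
ee_rot: [[-0.113, -0.989, -0.092], [-0.78, 0.146, -0.609], [0.616, 0.003, -0.788]]
wrist_force: [0.3, 0.2, 1.2]
gripper_width: 0.698
gripper_force: 0.0
2065 [279.5 135.6] [ 0.4374 -0.2007  0.0445] 0.0462
1461 [275.7 221.2] [ 0.4488 -0.1406  0.0323] 0.0389
t 17.3 d [-0.0008, 0.0009, 0.1019] r [-0.1, 0.17, -0.07] rows 3.0
```

```bash
python3 -c "
from h import *
p,M=pick((.4483,-.1415),(.4374,-.2007),lean=38);to(p,M)
print(M[:,2])"
```

```text
t 17.3 d [-0.0018, 0.0, 0.1012] r [-1.35, 0.17, 1.53] rows 3.0
[-0.11148266 -0.60548383 -0.78801075]
```

```bash
python3 -m handwheel '[[0.7,-0.002,0,0.03,-1.3,0.2,1.5],[0.7,-0.002,0,0.06,-1.3,0.2,1.5],[0.7,-0.002,0,0.085,-1.3,0.2,1.5],[0.7,-0.002,0,0.101,-1.3,0.2,1.5],[0.7,-0.002,0,0.101,-1.3,0.2,1.5],[0,-0.002,0,0.101,-1.3,0.2,1.5],[0,-0.002,0,0.101,-1.3,0.2,1.5],[0,-0.002,0,0.101,-1.3,0.2,1.5]]'; python3 -m handwheel '[[0,0,0,0,0,0,0],[0,0,0,0,0,0,0]]'; python3 -c "
from h import *
s=sensors.sense()['tcp_pos']
to(s+[-.01,0.01,.17])"
```

```text
time_s: 18.1
tcp_pos: [0.4478, -0.1481, 0.0114]
ee_rot: [[-0.141, -0.984, -0.108], [-0.774, 0.177, -0.608], [0.617, -0.002, -0.787]]
wrist_force: [0.4, -0.1, -0.4]
gripper_width: 0.51
gripper_force: 0.0
time_s: 18.3
tcp_pos: [0.4467, -0.1484, 0.0101]
ee_rot: [[-0.139, -0.984, -0.111], [-0.773, 0.177, -0.609], [0.619, 0.001, -0.786]]
wrist_force: [-1.5, 3.4, 3.8]
gripper_width: 0.334
gripper_force: 30.1
t 18.3 d [0.0988, 0.0118, -0.1385] r [0.0, 0.0, 0.0] rows 4.0
```

```bash
python3 -m handwheel '[[0,0.02,0.002,-0.028,0,0,0],[0,0.05,0.005,-0.07,0,0,0],[0,0.08,0.01,-0.11,0,0,0],[0,0.1,0.012,-0.138,0,0,0],[0,0.1,0.012,-0.138,0,0,0]]'; python3 -c "
from h import *
to([.46,.05,.28],down(-95));"
```

```text
time_s: 18.8
tcp_pos: [0.4385, -0.1384, 0.1837]
ee_rot: [[-0.144, -0.984, -0.103], [-0.776, 0.176, -0.606], [0.615, -0.007, -0.789]]
wrist_force: [0.3, 0.8, -1.4]
gripper_width: 0.337
gripper_force: 30.0
t 18.8 d [-0.0901, 0.0114, -0.1923] r [1.31, -37.91, -5.11] rows 5.0
```

```bash
python3 -m handwheel '[[0,-0.09,0.011,-0.192,1.3,-37.9,-5],[0,-0.09,0.011,-0.192,1.3,-37.9,-5],[0,-0.09,0.011,-0.192,1.3,-37.9,-5],[0,-0.09,0.011,-0.192,1.3,-37.9,-5],[0,-0.09,0.011,-0.192,1.3,-37.9,-5],[0,-0.09,0.011,-0.192,1.3,-37.9,-5]]'; python3 -c "
from h import *
to([.48,.09,.27],place(38,60));"
```

```text
time_s: 19.4
tcp_pos: [0.4595, 0.0489, 0.2756]
ee_rot: [[-0.092, -0.996, -0.008], [-0.996, 0.092, -0.002], [0.003, 0.008, -1.0]]
wrist_force: [0.8, -0.5, -1.7]
gripper_width: 0.337
gripper_force: 30.0
t 19.4 d [-0.0428, -0.0167, 0.0054] r [11.6, -51.44, 22.83] rows 7.0
```

```bash
python3 -m handwheel '[[0,-0.043,-0.017,0.005,11.6,-51.4,22.8],[0,-0.043,-0.017,0.005,11.6,-51.4,22.8],[0,-0.043,-0.017,0.005,11.6,-51.4,22.8],[0,-0.043,-0.017,0.005,11.6,-51.4,22.8],[0,-0.043,-0.017,0.005,11.6,-51.4,22.8],[0,-0.043,-0.017,0.005,11.6,-51.4,22.8],[0,-0.043,-0.017,0.005,11.6,-51.4,22.8],[0,-0.043,-0.017,0.005,11.6,-51.4,22.8]]'; python3 -c "
from h import *
print(sensors.sense()['joints'].round(1))
c=cap('top','t9.png')
for k in('green','red'):
  for b in blobs(c,k,zr=(.03,.3),box=(.4,.8,0,.35)): print(k,*b,L(b[2]))
for q in (42,45):to(*tcp_place(.045,-.05,38,q,.09))"
```

```text
time_s: 20.2
tcp_pos: [0.4772, 0.0873, 0.2649]
ee_rot: [[-0.32, -0.864, 0.389], [-0.533, 0.504, 0.68], [-0.783, 0.01, -0.622]]
wrist_force: [0.2, -1.3, -2.1]
gripper_width: 0.334
gripper_force: 30.0
[ -5.2   1.7 -18.3 -56.4 -58.7   0.9]
green 55 [198.7 179. ] [0.6296 0.1931 0.1149] 0.1249 [0.0491857  0.02266775 0.1149    ]
red 86 [228.9 217.3] [0.4728 0.0774 0.282 ] 0.2903 [-0.11093892 -0.08838556  0.282     ]
red 18 [176.8 218.7] [0.4954 0.2586 0.1285] 0.1377 [-0.08303633  0.09207398  0.1285    ]
t 20.25 d [-0.008, -0.1167, 0.1388] r [14.29, -0.57, 10.79] rows 4.0
t 20.25 d [-0.008, -0.1161, 0.1389] r [11.93, -0.56, 8.94] rows 4.0
```

```bash
python3 -m handwheel '[[0,-0.008,-0.117,0.139,14.3,-0.6,10.8],[0,-0.008,-0.117,0.139,14.3,-0.6,10.8],[0,-0.008,-0.117,0.139,14.3,-0.6,10.8],[0,-0.008,-0.117,0.139,14.3,-0.6,10.8],[0,-0.008,-0.117,0.139,14.3,-0.6,10.8],[0,-0.008,-0.117,0.139,14.3,-0.6,10.8]]'; python3 -c "
from h import *
for q in (.03,.012,.003,-.003):to(*tcp_place(.045,-.05,38,42,q))"
```

```text
time_s: 20.85
tcp_pos: [0.6377, 0.1318, 0.1884]
ee_rot: [[-0.45, -0.674, 0.586], [-0.414, 0.739, 0.531], [-0.791, -0.003, -0.612]]
wrist_force: [-0.3, 0.6, -0.9]
gripper_width: 0.336
gripper_force: 30.0
t 20.85 d [0.0525, -0.0014, 0.0352] r [0.18, 0.26, 0.38] rows 2.0
t 20.85 d [0.0667, -0.0014, 0.0462] r [0.18, 0.26, 0.38] rows 2.0
t 20.85 d [0.0738, -0.0013, 0.0518] r [0.18, 0.26, 0.38] rows 2.0
t 20.85 d [0.0786, -0.0013, 0.0554] r [0.18, 0.26, 0.38] rows 2.0
```

```bash
python3 -m handwheel '[[0,0.025,-0.001,0.017,0.2,0.3,0.4],[0,0.0525,-0.0014,0.035,0.2,0.3,0.4],[0,0.067,-0.0014,0.046,0.2,0.3,0.4],[0,0.0738,-0.0013,0.0518,0.2,0.3,0.4],[0,0.0738,-0.0013,0.0518,0.2,0.3,0.4],[0,0.0786,-0.0013,0.0554,0.2,0.3,0.4],[0,0.0786,-0.0013,0.0554,0.2,0.3,0.4]]'
```

```text
time_s: 21.55
tcp_pos: [0.6381, 0.1274, 0.0976]
ee_rot: [[-0.452, -0.667, 0.592], [-0.408, 0.745, 0.528], [-0.793, -0.003, -0.609]]
wrist_force: [-1.1, 0.5, 3.4]
gripper_width: 0.337
gripper_force: 30.0
```

```bash
python3 -m handwheel '[[0,0,0,0,0,0,0],[0.36,-0.001,0,0,0,0,0],[0.45,-0.001,0,0,0,0,0],[0.6,-0.001,0,0,0,0,0],[0.6,-0.001,0,-0.02,0,0,0],[0.6,-0.001,0,-0.05,0,0,0],[0.6,-0.001,0,-0.10,0,0,0],[0.6,-0.001,0,-0.15,0,0,0]]'; python3 -c "
from h import *
c=cap('wrist','w10.png')
for k in('green','red'):
  for b in blobs(c,k,zr=(.01,.3)): print(k,*b,L(b[2]))
to([.42,-.17,.32],down(-90))"
```

```text
time_s: 22.35
tcp_pos: [0.5471, 0.0473, 0.1867]
ee_rot: [[-0.459, -0.666, 0.588], [-0.41, 0.746, 0.526], [-0.789, 0.0, -0.615]]
wrist_force: [0.8, -0.8, 0.5]
gripper_width: 0.601
gripper_force: 0.0
green 1109 [333.1 165. ] [0.6117 0.175  0.0454] 0.2313 [0.03076275 0.00510031 0.0454    ]
green 812 [335.  230.5] [0.6222 0.1846 0.1077] 0.2313 [0.04153968 0.01438835 0.1077    ]
green 59 [323.4 326.7] [0.7024 0.253  0.1818] 0.1873 [0.12371052 0.0804077  0.1818    ]
red 1499 [277.2 136.5] [0.6136 0.1048 0.0449] 0.2313 [ 0.03060386 -0.06512522  0.0449    ]
red 1150 [277.3 210.4] [0.6251 0.1154 0.1071] 0.2313 [ 0.04240968 -0.05486692  0.1071    ]
red 686 [518.9 218.2] [0.4928 0.257  0.1155] 0.2313 [-0.08568212  0.09055089  0.1155    ]
t 22.4 d [0.0442, -0.0773, -0.2645] r [-22.4, 48.81, -44.53] rows 9.0
```

View pics/w10.png

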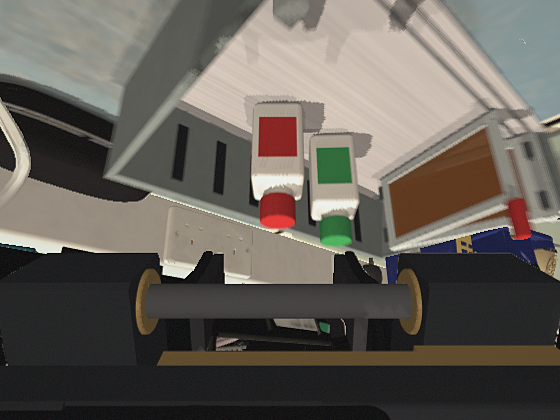

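Red (277,165) and green (335,190) both stand upright in the bay, and the guard is still folded.

```bash
python3 -m handwheel '[[0.7,0.01,-0.02,-0.08,-7,15,-14],[0.7,0.02,-0.04,-0.13,-15,32,-29],[0.7,0.044,-0.077,-0.264,-22.4,48.8,-44.5],[0.7,0.044,-0.077,-0.264,-22.4,48.8,-44.5],[0.7,0.044,-0.077,-0.264,-22.4,48.8,-44.5],[0.7,0.044,-0.077,-0.264,-22.4,48.8,-44.5],[0.7,0.044,-0.077,-0.264,-22.4,48.8,-44.5],[0.7,0.044,-0.077,-0.264,-22.4,48.8,-44.5]]'; python3 -m handwheel '[[0.7,0,0,0,0,0,0],[0.7,0,0,0,0,0,0],[0.7,0,0,0,0,0,0]]'; python3 -c "
from h import *
print(sensors.sense()['joints'].round(1))
c=cap('wrist','w11.png')
for b in blobs(c,'blue',s=100): print(*b)
c=cap('top','t11.png')
for b in blobs(c,'blue',s=100,box=(.3,.55,-.6,-.2)): print(*b)
p,M=pick((.428,-.3225),(.4345,-.381),lean=38,back=.10);print(p);to(p,M)"
```

```text
time_s: 23.2
tcp_pos: [0.4242, -0.1672, 0.3151]
ee_rot: [[-0.017, -1.0, 0.004], [-1.0, 0.017, 0.021], [-0.021, -0.003, -1.0]]
wrist_force: [0.3, 0.1, -1.3]
gripper_width: 0.698
gripper_force: 0.0
time_s: 23.5
tcp_pos: [0.4238, -0.1663, 0.314]
ee_rot: [[-0.02, -1.0, 0.003], [-0.999, 0.02, 0.027], [-0.027, -0.003, -1.0]]
wrist_force: [0.3, 0.5, 0.5]
gripper_width: 0.696
gripper_force: 0.0
[ -2.    2.  -11.7  -1.6 -76.1   1.2]
2251 [30.3 48.2] [ 0.7091 -0.3162  0.0122] 0.0833
19 [12.   5.9] [ 0.7026 -0.353   0.0401] 0.0732
37 [ 1.8 19.9] [ 0.7238 -0.3425  0.0293] 0.0884
551 [269.8  31.6] [ 0.4309 -0.3238  0.034 ] 0.0395
101 [371.6 238.6] [ 0.437  -0.3811  0.0446] 0.0558
55 [353.1 240.5] [ 0.4322 -0.3203  0.0345] 0.0432
[ 0.42205121 -0.2689609   0.08982887]
t 23.6 d [0.1081, 0.0003, 0.2216] r [2.23, 39.45, -7.35] rows 5.0
```

```bash
python3 -m handwheel '[[0.7,0.108,-0.001,0.22,2.2,39.4,-7],[0.7,0.108,-0.001,0.22,2.2,39.4,-7],[0.7,0.108,-0.001,0.22,2.2,39.4,-7],[0.7,0.108,-0.001,0.22,2.2,39.4,-7],[0.7,0.108,-0.001,0.22,2.2,39.4,-7],[0.7,0.108,-0.001,0.22,2.2,39.4,-7],[0.7,0.108,-0.001,0.22,2.2,39.4,-7]]'; python3 -c "
from h import *
c=cap('wrist','w12.png')
q=[b for b in blobs(c,'blue',s=100,amin=300,box=(.3,.55,-.5,-.2))]
for b in q: print(*b)
q=sorted(q,key=lambda b:-b[2][1])
p,M=pick(q[0][2]+[-0,-.001,0],q[1][2],lean=38);to(p,M)"
```

```text
time_s: 24.3
tcp_pos: [0.4273, -0.2728, 0.1074]
ee_rot: [[0.073, -0.995, 0.061], [-0.785, -0.095, -0.612], [0.615, -0.004, -0.788]]
wrist_force: [1.3, -2.0, 1.2]
gripper_width: 0.699
gripper_force: 0.0
1765 [283.4 155. ] [ 0.434  -0.3802  0.0445] 0.0465
1040 [280.5 233.4] [ 0.4307 -0.3214  0.0339] 0.0382
t 24.35 d [-0.0095, -0.0013, 0.1085] r [-1.27, 0.18, 2.19] rows 3.0
```

```bash
python3 -m handwheel '[[0.7,0,0,0,0,0,0],[0.7,0,0,0,0,0,0]]'; python3 -c "
from h import *
print(sensors.sense()['joints'].round(1))
p,M=pick((.4307,-.3224),(.4345,-.3805),lean=38);to(p,M)"
```

```text
time_s: 24.55
tcp_pos: [0.4275, -0.2737, 0.1093]
ee_rot: [[0.069, -0.996, 0.06], [-0.786, -0.091, -0.612], [0.615, -0.005, -0.789]]
wrist_force: [-1.0, 0.0, 0.0]
gripper_width: 0.7
gripper_force: 0.0
[ -8.7  14.6 -58.3  81.6 -37.  -62.1]
t 24.55 d [-0.0159, 0.0019, 0.1122] r [-1.12, 0.06, 1.02] rows 3.0
```

```bash
python3 -c "
from h import *
p,M=pick((.4307,-.3224),(.4345,-.3805),lean=28,back=.08);to(p,M)"
```

```text
t 24.55 d [-0.0053, 0.0005, 0.0331] r [-1.03, -9.94, 1.11] rows 2.0
```

```bash
python3 -m handwheel '[[0.7,-0.005,0,0.033,-1,-10,1],[0.7,-0.005,0,0.033,-1,-10,1],[0.7,-0.005,0,0.033,-1,-10,1],[0.7,-0.005,0,0.033,-1,-10,1],[0.7,-0.005,0,0.033,-1,-10,1]]'; python3 -c "
from h import *
print(sensors.sense()['joints'].round(1))
c=cap('wrist','w13.png')
q=[b for b in blobs(c,'blue',s=100,amin=300,box=(.3,.55,-.5,-.2))]
for b in q: print(*b)
p,M=pick((.4307,-.3224),(.4345,-.3805),lean=28);to(p,M)"
```

```text
time_s: 25.05
tcp_pos: [0.4291, -0.2883, 0.0797]
ee_rot: [[0.065, -0.997, 0.032], [-0.881, -0.072, -0.468], [0.469, 0.002, -0.883]]
wrist_force: [-0.2, 0.9, -0.8]
gripper_width: 0.7
gripper_force: 0.0
[-12.2  16.7 -54.6  70.5 -28.6 -49.7]
2963 [280.9 127.6] [ 0.4343 -0.3823  0.0445] 0.0467
1455 [279.  222.5] [ 0.4312 -0.3235  0.0341] 0.0385
t 25.1 d [0.0015, 0.0006, 0.0804] r [-0.08, 0.03, 0.41] rows 2.0
```

```bash
python3 -m handwheel '[[0.7,0.0015,0,0.03,0,0,0],[0.7,0.0015,0,0.06,0,0,0],[0.7,0.0015,0,0.08,0,0,0],[0.7,0.0015,0,0.08,0,0,0],[0.7,0.0015,0,0.08,0,0,0]]'; python3 -c "
from h import *
p,M=pick((.4310,-.3228),(.4345,-.3805),lean=28);to(p,M)"
```

```text
time_s: 25.6
tcp_pos: [0.4305, -0.328, 0.0089]
ee_rot: [[0.063, -0.998, 0.029], [-0.881, -0.069, -0.467], [0.468, 0.004, -0.884]]
wrist_force: [0.1, 0.7, 0.7]
gripper_width: 0.702
gripper_force: 0.0
t 25.6 d [-0.0, -0.0008, -0.0004] r [-0.05, 0.07, 0.54] rows 1.0
```

```bash
python3 -m handwheel '[[0,0,0,0,0,0,0],[0,0,0,0,0,0,0],[0,0,0,0,0,0,0],[0,0,0,0,0,0,0],[0,0,0,0,0,0,0]]'; python3 -c "
from h import *
s=sensors.sense()['tcp_pos']
to(s+[0,0,.17])"
```

```text
time_s: 26.1
tcp_pos: [0.4314, -0.3273, 0.0093]
ee_rot: [[0.064, -0.997, 0.031], [-0.881, -0.072, -0.468], [0.469, 0.003, -0.883]]
wrist_force: [-0.9, 0.9, 3.7]
gripper_width: 0.332
gripper_force: 30.1
t 26.1 d [0.0797, 0.0004, -0.1502] r [0.0, 0.0, 0.0] rows 4.0
```

```bash
python3 -m handwheel '[[0,0.02,0,-0.038,0,0,0],[0,0.04,0,-0.075,0,0,0],[0,0.06,0,-0.113,0,-8,0],[0,0.08,0,-0.15,0,-16,0],[0,0.08,0,-0.15,0,-24,0],[0,0.08,0,-0.15,0,-28,0],[0,0.08,0,-0.15,0,-28,0]]'; python3 -c "
from h import *
print(sensors.sense()['joints'].round(1))
to([.46,.02,.28],down(-95));to([.46,.02,.28],place(60,60))"
```

```text
time_s: 26.8
tcp_pos: [0.4303, -0.3312, 0.1774]
ee_rot: [[0.048, -0.999, -0.009], [-0.973, -0.045, -0.225], [0.224, 0.02, -0.974]]
wrist_force: [-0.9, -2.6, -0.6]
gripper_width: 0.334
gripper_force: 30.0
[-13.6  13.2 -26.7  17.  -48.8   5.2]
t 26.8 d [-0.3174, -0.0434, -0.1791] r [0.29, -13.0, 7.68] rows 8.0
t 26.8 d [-0.3174, -0.0434, -0.1791] r [6.08, -42.08, 32.81] rows 8.0
```

```bash
python3 -m handwheel '[[0,-0.05,-0.01,-0.05,0,-8,2],[0,-0.1,-0.02,-0.08,1,-13,8],[0,-0.317,-0.043,-0.179,3,-28,18],[0,-0.317,-0.043,-0.179,4,-34,24],[0,-0.317,-0.043,-0.179,6,-42,32.8],[0,-0.317,-0.043,-0.179,6,-42,32.8],[0,-0.317,-0.043,-0.179,6,-42,32.8],[0,-0.317,-0.043,-0.179,6,-42,32.8]]'; python3 -c "
from h import *
print(sensors.sense()['joints'].round(1))
to([.46,.04,.26],place(28,45))"
```

```text
time_s: 27.6
tcp_pos: [0.4593, 0.02, 0.2775]
ee_rot: [[-0.436, -0.865, 0.25], [-0.751, 0.502, 0.429], [-0.496, -0.0, -0.868]]
wrist_force: [-0.4, -0.7, -0.7]
gripper_width: 0.34
gripper_force: 30.0
[  4.5  -1.5 -16.5 -28.1 -60.2 -23.6]
t 27.6 d [-0.0066, 0.0094, 0.024] r [10.78, -32.05, 10.47] rows 5.0
```

```bash
python3 -m handwheel '[[0,-0.007,0.009,0.024,10.8,-32,10.5],[0,-0.007,0.009,0.024,10.8,-32,10.5],[0,-0.007,0.009,0.024,10.8,-32,10.5],[0,-0.007,0.009,0.024,10.8,-32,10.5],[0,-0.007,0.009,0.024,10.8,-32,10.5],[0,-0.007,0.009,0.024,10.8,-32,10.5]]'; python3 -c "
from h import *
print(sensors.sense()['joints'].round(1))
for q in (.09,):to(*tcp_place(.005,-.11,28,38,q))"
```

```text
time_s: 28.2
tcp_pos: [0.4615, 0.0363, 0.2584]
ee_rot: [[-0.337, -0.706, 0.623], [-0.336, 0.709, 0.621], [-0.88, -0.0, -0.476]]
wrist_force: [0.7, -0.3, -0.1]
gripper_width: 0.336
gripper_force: 30.0
[-20.3  -0.6 -26.6 -71.6 -57.3  14.2]
t 28.2 d [0.0051, -0.0755, 0.1385] r [6.06, -0.42, 3.27] rows 4.0
```

```bash
python3 -m handwheel '[[0,0.005,-0.0755,0.1385,6,-0.4,3.3],[0,0.005,-0.0755,0.1385,6,-0.4,3.3],[0,0.005,-0.0755,0.1385,6,-0.4,3.3],[0,0.005,-0.0755,0.1385,6,-0.4,3.3],[0,0.005,-0.0755,0.1385,6,-0.4,3.3],[0,0.005,-0.0755,0.1385,6,-0.4,3.3]]'; python3 -c "
from h import *
print(sensors.sense()['joints'].round(1))
c=cap('top','t14.png')
for k in HUE:
  for b in blobs(c,k,zr=(.03,.3),box=(.5,.7,0,.35)): print(k,*b,L(b[2]))
for q in (.03,.012,.003,-.003):to(*tcp_place(.005,-.11,28,38,q))"
```

```text
time_s: 28.8
tcp_pos: [0.5997, 0.0702, 0.1905]
ee_rot: [[-0.365, -0.621, 0.694], [-0.291, 0.784, 0.548], [-0.884, -0.002, -0.467]]
wrist_force: [-0.3, -0.1, -0.9]
gripper_width: 0.332
gripper_force: 30.0
[-12.2  14.9 -20.2 -85.1 -43.3  23. ]
red 63 [220.4 178.5] [0.6306 0.1213 0.1151] 0.1275 [ 0.04808029 -0.0491307   0.1151    ]
red 14 [225.1 188.4] [0.6108 0.1114 0.055 ] 0.0694 [ 0.02799856 -0.05844597  0.055     ]
green 55 [198.6 179. ] [0.6292 0.193  0.1163] 0.1256 [0.04878294 0.02257952 0.1163    ]
blue 70 [236.2 183.9] [0.5906 0.0625 0.2065] 0.2137 [ 0.00637362 -0.10673274  0.2065    ]
t 28.85 d [0.0566, -0.0018, 0.0278] r [0.19, 0.23, 0.26] rows 2.0
t 28.85 d [0.0725, -0.0018, 0.0362] r [0.19, 0.23, 0.26] rows 2.0
t 28.85 d [0.0805, -0.0018, 0.0404] r [0.19, 0.23, 0.26] rows 2.0
t 28.85 d [0.0858, -0.0017, 0.0432] r [0.19, 0.23, 0.26] rows 2.0
```

```bash
python3 -m handwheel '[[0,0.028,-0.001,0.014,0.2,0.2,0.3],[0,0.0566,-0.0018,0.0278,0.2,0.2,0.3],[0,0.0725,-0.0018,0.036,0.2,0.2,0.3],[0,0.08,-0.0018,0.04,0.2,0.2,0.3],[0,0.08,-0.0018,0.04,0.2,0.2,0.3],[0,0.0858,-0.0017,0.0432,0.2,0.2,0.3],[0,0.0858,-0.0017,0.0432,0.2,0.2,0.3]]'
```

```text
time_s: 29.55
tcp_pos: [0.6015, 0.0675, 0.0994]
ee_rot: [[-0.362, -0.616, 0.7], [-0.284, 0.788, 0.547], [-0.888, -0.001, -0.46]]
wrist_force: [-4.1, -1.2, 12.5]
gripper_width: 0.342
gripper_force: 30.0
```

```bash
python3 -m handwheel '[[0,-0.003,0,-0.0015,0,0,0],[0,-0.003,0,-0.0015,0,0,0],[0.38,-0.003,0,-0.0015,0,0,0],[0.48,-0.003,0,-0.0015,0,0,0],[0.6,-0.003,0,-0.0015,0,0,0],[0.6,-0.003,0,-0.03,0,0,0],[0.6,-0.003,0,-0.07,0,0,0],[0.6,-0.003,0,-0.12,0,0,0]]'; python3 -m handwheel '[[0.6,-0.01,0,-0.03,0,0,0],[0.6,-0.01,0,-0.03,0,0,0]]';  python3 -c "
from h import *
c=cap('wrist','w15.png')
for k in HUE:
  for b in blobs(c,k,zr=(.01,.3),amin=300): print(k,*b,L(b[2]))"
```

```text
time_s: 30.35
tcp_pos: [0.5163, 0.002, 0.1521]
ee_rot: [[-0.374, -0.614, 0.695], [-0.285, 0.789, 0.544], [-0.882, 0.005, -0.471]]
wrist_force: [0.6, -0.9, 0.6]
gripper_width: 0.594
gripper_force: 0.0
time_s: 30.55
tcp_pos: [0.4996, -0.0129, 0.1783]
ee_rot: [[-0.368, -0.612, 0.7], [-0.289, 0.791, 0.54], [-0.884, -0.003, -0.468]]
wrist_force: [0.5, -0.5, 0.6]
gripper_width: 0.597
gripper_force: 0.0
red 444 [313.2 150.5] [0.6043 0.1099 0.0466] 0.1925 [ 0.02145737 -0.05975476  0.0466    ]
red 673 [304.8 213.4] [0.6225 0.1142 0.1058] 0.1144 [ 0.03977561 -0.05599018  0.1058    ]
red 601 [508.6 219.4] [0.4934 0.2538 0.1148] 0.1925 [-0.08517619  0.08733468  0.1148    ]
green 804 [372.6 173.7] [0.6146 0.2142 0.044 ] 0.1925 [0.03481074 0.04419844 0.044     ]
green 497 [371.  226.3] [0.6249 0.2193 0.1047] 0.1925 [0.04525583 0.04899428 0.1047    ]
blue 492 [286.6 127.1] [0.5667 0.0461 0.057 ] 0.1925 [-0.01799691 -0.122425    0.057     ]
blue 1106 [279.8 191.7] [0.5808 0.0505 0.1059] 0.1925 [-0.00377397 -0.11844027  0.1059    ]
blue 880 [438.  240.2] [0.656  0.4202 0.0953] 0.1925 [0.08223232 0.24889615 0.0953    ]
```

View pics/w15.png

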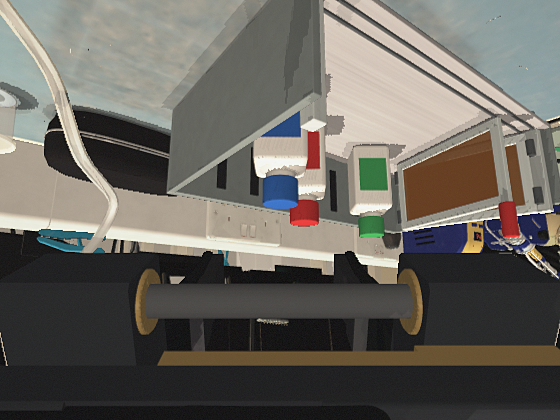

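Blue (280,165) stands upright, as do red and green. Green, though, has been knocked about 30 mm to the left, into the guard's sweep, so I'll measure it from above and move it back.

```bash
python3 -c "
from h import *
to([.47,.23,.36],down(-90))"
```

```text
t 30.6 d [-0.2198, 0.2098, 0.0241] r [-28.28, 57.53, -46.9] rows 10.0
```

```bash
python3 -m handwheel '[[0.6,-0.03,0,-0.04,-3,6,-5],[0.6,-0.07,0,-0.06,-7,14,-11],[0.6,-0.11,0,-0.07,-12,24,-20],[0.6,-0.15,0,-0.08,-18,37,-30],[0.6,-0.16,0.05,-0.07,-23,47,-38],[0.6,-0.18,0.1,-0.04,-28,57,-46.9],[0.6,-0.2198,0.2098,0.0241,-28.3,57.5,-46.9],[0.6,-0.2198,0.2098,0.0241,-28.3,57.5,-46.9]]';python3 -m handwheel '[[0.6,0,0,0,0,0,0],[0.6,0,0,0,0,0,0]]'; python3 -c "
from h import *
to([.47,.23,.36],down(-90))"
```

```text
time_s: 31.4
tcp_pos: [0.4718, 0.1846, 0.3566]
ee_rot: [[-0.129, -0.987, 0.093], [-0.975, 0.144, 0.17], [-0.181, -0.069, -0.981]]
wrist_force: [2.1, -0.6, 0.1]
gripper_width: 0.604
gripper_force: 0.0
time_s: 31.6
tcp_pos: [0.4722, 0.1851, 0.3542]
ee_rot: [[-0.13, -0.987, 0.09], [-0.974, 0.144, 0.173], [-0.184, -0.065, -0.981]]
wrist_force: [-0.3, -0.8, 0.4]
gripper_width: 0.601
gripper_force: 0.0
t 31.6 d [-0.0445, 0.0083, 0.0018] r [-4.49, 10.31, -7.91] rows 2.0
```

```bash
python3 -m handwheel '[[0.6,-0.0445,0.008,0,-4.5,10.3,-7.9],[0.6,-0.0445,0.008,0,-4.5,10.3,-7.9],[0.6,-0.0445,0.008,0,-4.5,10.3,-7.9]]'; python3 -c "
from h import *
c=cap('wrist','w16.png')
for k in HUE:
  for b in blobs(c,k,zr=(.03,.15),amin=60,box=(.45,.75,-.02,.35)): print(k,*b,L(b[2]),L(plane(c,*b[1],.114)))
c=cap('top','t16.png')
for k in HUE:
  for b in blobs(c,k,zr=(.03,.3),box=(.45,.7,0,.35)): print(k,*b,L(b[2]),L(plane(c,*b[1],.114)))
"
```

```text
time_s: 31.9
tcp_pos: [0.4717, 0.2265, 0.3622]
ee_rot: [[-0.007, -1.0, 0.001], [-1.0, 0.007, -0.0], [0.0, -0.001, -1.0]]
wrist_force: [-0.5, -0.5, -0.3]
gripper_width: 0.598
gripper_force: 0.0
red 104 [161.7  79.3] [0.6138 0.1053 0.0479] 0.0638 [ 0.03081843 -0.0646313   0.0479    ] [ 0.01128997 -0.05702028  0.114     ]
red 629 [128.4  87. ] [0.63   0.1198 0.1139] 0.1167 [ 0.04743657 -0.05061247  0.1139    ] [ 0.04741353 -0.05066295  0.114     ]
red 165 [257.7 214.8] [0.4955 0.2574 0.1241] 0.1332 [-0.08297155  0.09087157  0.1241    ] [-0.08229167  0.09359775  0.114     ]
green 507 [137.3 187.7] [0.6321 0.2278 0.1134] 0.1168 [0.05270194 0.05727954 0.1134    ] [0.05246012 0.05705903 0.114     ]
blue 687 [162.2  21.2] [0.5887 0.057  0.1141] 0.1168 [ 0.00431319 -0.11217467  0.1141    ] [ 0.0042908  -0.11221485  0.114     ]
red 63 [220.4 178.5] [0.6306 0.1213 0.115 ] 0.1233 [ 0.04808029 -0.0491307   0.115     ] [ 0.04853296 -0.04886801  0.114     ]
red 23 [226.3 187.6] [0.6143 0.1075 0.053 ] 0.0743 [ 0.03138271 -0.0624469   0.053     ] [ 0.01709906 -0.06770144  0.114     ]
green 55 [187.5 178.2] [0.6325 0.2299 0.1156] 0.1269 [0.05316333 0.05936691 0.1156    ] [0.05354149 0.05947563 0.114     ]
blue 56 [239.4 190.4] [0.5901 0.0587 0.1155] 0.127 [ 0.00576243 -0.11051644  0.1155    ] [ 0.00611015 -0.11045766  0.114     ]
```

View pics/w16.png

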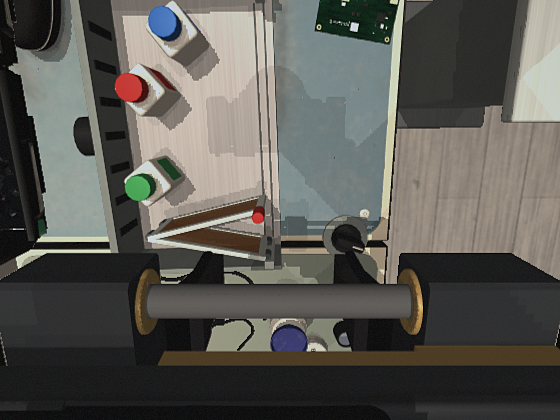

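From above, green's cap (137,188) is at local (53,58) mm, close to the folded guard. Red (128,87) and blue (162,21) stand where I put them. I'll grip green's cap vertically and carry it back.

```bash
python3 -c "
from h import *
to(W(.0527,.0575,.16),down(-90+YB))
to(W(.0527,.0575,.096),down(-90+YB))"
```

```text
t 32.0 d [-0.0044, -0.1602, 0.204] r [-0.17, 0.11, -2.23] rows 6.0
t 32.0 d [-0.0043, -0.16, 0.268] r [-0.17, 0.11, -2.23] rows 7.0
```

```bash
python3 -m handwheel '[[0.52,-0.004,-0.16,0.204,0,0,-2.2],[0.52,-0.004,-0.16,0.204,0,0,-2.2],[0.52,-0.004,-0.16,0.204,0,0,-2.2],[0.52,-0.004,-0.16,0.204,0,0,-2.2],[0.52,-0.004,-0.16,0.204,0,0,-2.2],[0.52,-0.004,-0.16,0.204,0,0,-2.2],[0.52,-0.004,-0.16,0.204,0,0,-2.2],[0.52,-0.004,-0.16,0.204,0,0,-2.2]]'; python3 -c "
from h import *
to(W(.0527,.0575,.096),down(-90+YB))"
```

```text
time_s: 32.8
tcp_pos: [0.6325, 0.2282, 0.1636]
ee_rot: [[0.03, -1.0, 0.007], [-1.0, -0.03, 0.003], [-0.003, -0.008, -1.0]]
wrist_force: [-0.7, -0.6, 0.2]
gripper_width: 0.522
gripper_force: 0.0
t 32.8 d [0.0004, 0.0009, 0.0676] r [-0.43, 0.17, 0.05] rows 2.0
```

```bash
python3 -m handwheel '[[0.52,0,0,0.03,0,0,0],[0.52,0,0.001,0.05,-0.4,0.2,0],[0.52,0,0.001,0.066,-0.4,0.2,0],[0.52,0,0.001,0.066,-0.4,0.2,0],[0,0,0.001,0.066,-0.4,0.2,0],[0,0,0.001,0.066,-0.4,0.2,0],[0,0,0.001,0.066,-0.4,0.2,0]]'; python3 -m handwheel '[[0,0,0,-0.006,0,0,0],[0,0.012,0.002,-0.006,0,0,0],[0,0.025,0.004,-0.006,0,0,0],[0,0.038,0.005,-0.006,0,0,0],[0,0.038,0.005,-0.006,0,0,0]]'
```

```text
time_s: 33.5
tcp_pos: [0.6321, 0.2298, 0.0975]
ee_rot: [[0.032, -0.999, 0.001], [-0.999, -0.032, -0.0], [0.0, -0.001, -1.0]]
wrist_force: [0.7, -0.9, 3.9]
gripper_width: 0.336
gripper_force: 30.1
time_s: 34.0
tcp_pos: [0.627, 0.1886, 0.1011]
ee_rot: [[0.029, -1.0, -0.004], [-1.0, -0.029, -0.003], [0.003, 0.004, -1.0]]
wrist_force: [-0.7, 0.1, -1.8]
gripper_width: 0.333
gripper_force: 30.0
```

```bash
python3 -m handwheel '[[0,0,0,0.004,0,0,0],[0,0,0,0.006,0,0,0],[0,0,0,0.006,0,0,0],[0.45,0,0,0.006,0,0,0],[0.52,0,0,0.006,0,0,0],[0.52,0,0,0.006,0,0,0],[0.52,0,0,-0.03,0,0,0],[0.52,0,0,-0.07,0,0,0]]'; python3 -c "
from h import *
to([.47,.20,.36],down(-90+YB))"
```

```text
time_s: 34.8
tcp_pos: [0.6267, 0.191, 0.1699]
ee_rot: [[0.032, -0.999, -0.007], [-0.999, -0.032, -0.005], [0.004, 0.007, -1.0]]
wrist_force: [1.4, 0.2, -0.1]
gripper_width: 0.513
gripper_force: 0.0
t 34.8 d [-0.0131, 0.1576, -0.1891] r [0.41, -0.26, 0.16] rows 5.0
```

```bash
python3 -m handwheel '[[0,-0.002,0.02,-0.04,0,0,0],[0,-0.005,0.06,-0.08,0,0,0],[0,-0.01,0.11,-0.13,0,0,0],[0,-0.013,0.157,-0.189,0,0,0],[0,-0.013,0.157,-0.189,0,0,0],[0,-0.013,0.157,-0.189,0,0,0]]'; python3 -c "
from h import *
c=cap('wrist','w17.png')
for k in HUE:
  for b in blobs(c,k,zr=(.09,.15),amin=60,box=(.45,.75,-.02,.35)): print(k,*b,L(b[2]),L(plane(c,*b[1],.114)))
to(W(-.083,.119,.17),down(-90+YB))"
```

```text
time_s: 35.4
tcp_pos: [0.4702, 0.2004, 0.3679]
ee_rot: [[0.035, -0.999, 0.009], [-0.999, -0.035, 0.005], [-0.005, -0.009, -1.0]]
wrist_force: [-0.7, 0.9, 0.6]
gripper_width: 0.067
gripper_force: 0.0
red 624 [137.1 105.1] [0.6293 0.1195 0.1134] 0.1166 [ 0.04672807 -0.05089182  0.1134    ] [ 0.04651678 -0.05083472  0.114     ]
red 171 [257.3 232.7] [0.4949 0.2569 0.1233] 0.1329 [-0.08358595  0.09038937  0.1233    ] [-0.08287478  0.09342873  0.114     ]
green 509 [142.8 168.5] [0.6272 0.1885 0.1139] 0.1162 [0.04665187 0.01814009 0.1139    ] [0.0465857  0.01807129 0.114     ]
blue 638 [172.1  44. ] [0.5884 0.0572 0.1141] 0.1164 [ 0.00401918 -0.11196596  0.1141    ] [ 0.00405251 -0.11200841  0.114     ]
t 35.45 d [-0.0836, -0.0263, 0.1954] r [-0.27, 0.18, 0.27] rows 5.0
```

```bash
python3 -m handwheel '[[0,-0.0836,-0.026,0.195,0,0,0],[0,-0.0836,-0.026,0.195,0,0,0],[0,-0.0836,-0.026,0.195,0,0,0],[0,-0.0836,-0.026,0.195,0,0,0],[0,-0.0836,-0.026,0.195,0,0,0],[0,-0.0836,-0.026,0.225,0,0,0],[0,-0.0836,-0.026,0.258,0,0,0],[0,-0.0836,-0.026,0.258,0,0,0]]'; python3 -c "
from h import *
print(L(sensors.sense()['tcp_pos']))
to(W(-.086,-.117,.107),down(-90+YB))"
```

```text
time_s: 36.25
tcp_pos: [0.4913, 0.2812, 0.0982]
ee_rot: [[0.031, -0.999, -0.01], [-0.999, -0.03, -0.009], [0.009, 0.01, -1.0]]
wrist_force: [-0.7, -0.1, -0.5]
gripper_width: 0.005
gripper_force: 0.0
[-0.08651576  0.11473677  0.09819167]
t 36.25 d [0.2318, -0.0001, -0.0068] r [0.6, -0.49, 0.07] rows 5.0
```

```bash
python3 -m handwheel '[[0,0,0,-0.009,0,0,0],[0,0.02,0,-0.009,0,0,0],[0,0.04,0,-0.009,0,0,0],[0,0.06,0,-0.009,0,0,0],[0,0.08,0,-0.009,0,0,0],[0,0.1,0,-0.009,0,0,0],[0,0.12,0,-0.009,0,0,0],[0,0.14,0,-0.009,0,0,0]]'; python3 -m handwheel '[[0,0.02,0,0,0,0,0],[0,0.04,0,0,0,0,0],[0,0.055,0,0,0,0,0],[0,0.07,0,0,0,0,0],[0,0.08,0,0,0,0,0],[0,0.088,0,0,0,0,0],[0,0.092,0,0,0,0,0]]'; python3 -c "
from h import *
print(L(sensors.sense()['tcp_pos']))"
```

```text
time_s: 37.05
tcp_pos: [0.4975, 0.1413, 0.1125]
ee_rot: [[0.03, -1.0, -0.002], [-1.0, -0.03, -0.002], [0.002, 0.002, -1.0]]
wrist_force: [-1.2, 0.9, -0.3]
gripper_width: 0.007
gripper_force: 0.6
time_s: 37.75
tcp_pos: [0.4982, 0.0505, 0.1113]
ee_rot: [[0.03, -1.0, -0.008], [-1.0, -0.03, -0.003], [0.002, 0.008, -1.0]]
wrist_force: [-7.8, 6.3, 3.4]
gripper_width: 0.004
gripper_force: 4.1
[-0.08629714 -0.11605861  0.11134836]
```

```bash
python3 -m handwheel '[[0,0.004,0,0,0,0,0],[0,0.008,0,0,0,0,0],[0,0.008,0,0,0,0,0],[0,0.008,0,0,0,0,0]]'; python3 -c "
from h import *
print(L(sensors.sense()['tcp_pos']))"
```

```text
time_s: 38.15
tcp_pos: [0.497, 0.0449, 0.111]
ee_rot: [[0.03, -1.0, -0.01], [-1.0, -0.03, 0.0], [-0.0, 0.01, -1.0]]
wrist_force: [-12.6, 12.7, 4.5]
gripper_width: 0.009
gripper_force: 7.1
[-0.08766421 -0.1216198   0.11098408]
```

```bash
python3 -m handwheel '[[0,0.002,0,0,0,0,0],[0,0.003,0,0,0,0,0],[0,0.003,0,0,0,0,0],[0,-0.01,0,0,0,0,0],[0,-0.012,0,-0.03,0,0,0],[0,-0.012,0,-0.07,0,0,0],[0,-0.05,0.03,-0.12,0,0,0],[0,-0.09,0.06,-0.17,0,0,0]]'; python3 -m handwheel '[[0,-0.05,0,-0.04,0,0,0],[0,-0.10,0.02,-0.08,0,0,0],[0,-0.12,0.03,-0.09,0,0,0],[0,-0.12,0.03,-0.09,0,0,0]]'; python3 -c "
from h import *
c=cap('wrist','w18.png')
for k in HUE:
  for b in blobs(c,k,zr=(.09,.15),amin=60,box=(.45,.75,-.02,.35)): print(k,*b,L(b[2]),L(plane(c,*b[1],.114)))
P=cloud(c);H=P.reshape(-1,3);l=np.stack([(H-O)@UX,(H-O)@UY,H[:,2]],1)
g=l[(abs(l[:,2]-.099)<.004)&(l[:,0]>-.11)&(l[:,0]<-.03)&(l[:,1]>-.12)&(l[:,1]<.14)]
for y in np.arange(-.12,.14,.03):
  w=g[(g[:,1]>y)&(g[:,1]<y+.03)]; print(round(y+.015,3),len(w),np.median(w[:,0]).round(4) if len(w) else None)"
```

```text
time_s: 38.95
tcp_pos: [0.4571, 0.1098, 0.2552]
ee_rot: [[0.03, -1.0, -0.0], [-1.0, -0.03, -0.002], [0.002, 0.0, -1.0]]
wrist_force: [1.5, 0.4, 0.2]
gripper_width: 0.002
gripper_force: 0.0
time_s: 39.35
tcp_pos: [0.4239, 0.2328, 0.3475]
ee_rot: [[0.037, -0.999, 0.006], [-0.999, -0.037, 0.004], [-0.003, -0.006, -1.0]]
wrist_force: [0.8, -0.0, 0.4]
gripper_width: 0.004
gripper_force: 0.0
red 733 [80.8 69.1] [0.6294 0.1196 0.1136] 0.1163 [ 0.04683096 -0.05079479  0.1136    ] [ 0.04660942 -0.05073636  0.114     ]
green 611 [ 89.5 138.9] [0.6271 0.1886 0.1139] 0.1162 [0.04655485 0.01824298 0.1139    ] [0.04650659 0.01824215 0.114     ]
blue 437 [117.2   7.4] [0.588  0.0623 0.114 ] 0.1165 [ 0.00376887 -0.10685643  0.114     ] [ 0.00379936 -0.10688137  0.114     ]
-0.105 194 -0.0881
-0.075 191 -0.0868
-0.045 180 -0.0858
-0.015 173 -0.0847
0.015 145 -0.0839
0.045 153 -0.0852
0.075 149 -0.0866
0.105 143 -0.0879
0.135 90 -0.0892
```

View pics/w18.png

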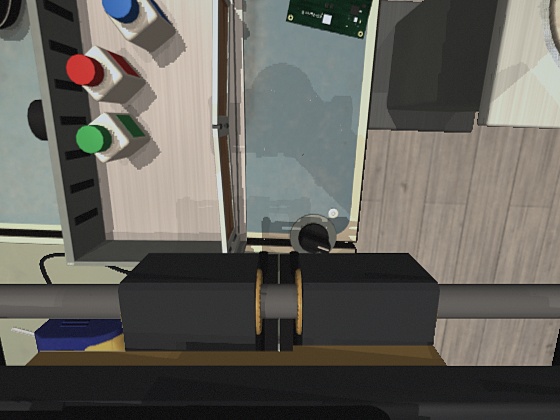

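The guard is shut, with the fold only about 6 mm in (a≈0.04 rad), and all three bottles stand inside. The knob shows at (313,235).

```bash
python3 -c "
from h import *
for n in('w3.png','w16.png','w18.png'):
  c=load(n);P=cloud(c)
  near=(np.hypot(P[...,0]-.375,P[...,1]-.318)<.06)
  for a,b in((.006,.02),(.035,.05)):
    m=near&(P[...,2]>a)&(P[...,2]<b)
    if n!='w3.png': m[250:]=0
    q=P[m]
    if len(q)<10: print(n,a,len(q));continue
    print(n,a,len(q),np.median(q[:,2]).round(4),[np.round(v,4) for v in cv2.minAreaRect(q[:,:2].astype(np.float32))],[np.round(v,4) for v in cv2.minEnclosingCircle(q[:,:2].astype(np.float32))])
  v,u=np.where(near&(P[...,2]>.03));print(u.min(),u.max(),v.min(),v.max())
c=load('w3.png');cv2.imwrite('pics/kn.png',cv2.resize(c['pixels'][130:205,270:345,::-1],None,fx=7,fy=7,interpolation=cv2.INTER_CUBIC))"
```

```text
w3.png 0.006 832 0.0081 [array([0.3705, 0.322 ]), array([0.0712, 0.0641]), np.float64(13.3933)] [array([0.3695, 0.3157]), np.float64(0.0408)]
w3.png 0.035 338 0.0435 [array([0.3734, 0.323 ]), array([0.014, 0.042]), np.float64(72.0224)] [array([0.3734, 0.3229]), np.float64(0.0212)]
138 559 162 419
w16.png 0.006 557 0.0119 [array([0.3734, 0.3139]), array([0.0663, 0.0485]), np.float64(6.9987)] [array([0.3734, 0.3117]), np.float64(0.0397)]
w16.png 0.035 279 0.0432 [array([0.3733, 0.3228]), array([0.0145, 0.042 ]), np.float64(73.316)] [array([0.3733, 0.3222]), np.float64(0.0212)]
334 364 235 253
w18.png 0.006 569 0.0116 [array([0.3744, 0.3134]), array([0.0649, 0.0542]), np.float64(4.0069)] [array([0.3732, 0.3154]), np.float64(0.0371)]
w18.png 0.035 295 0.0434 [array([0.3735, 0.3227]), array([0.0144, 0.0417]), np.float64(72.5032)] [array([0.3731, 0.3213]), np.float64(0.021)]
299 330 234 252
```

View pics/kn.png

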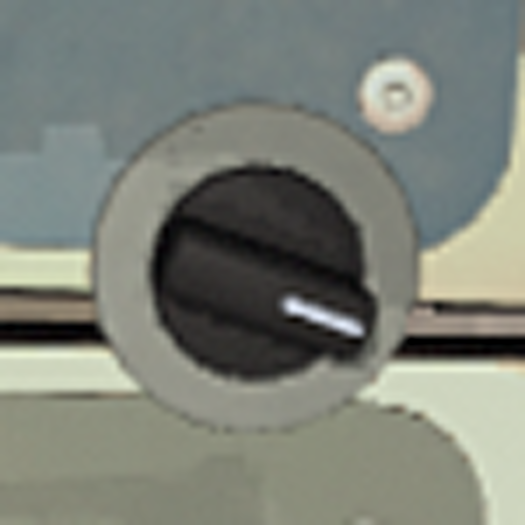

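Close-up: the bar's pointer line runs from (285,300) to (360,330), a world direction of about 162°, with the bar centre at (0.3734, 0.3229). Before turning the gripper here I'll check how near the pump bottle is.

```bash
python3 -c "
from h import *
for n in('w16.png','top0.png','scene0.png'):
  c=load(n);P=cloud(c);hs=cv2.cvtColor(c['pixels'],cv2.COLOR_RGB2HSV)
  m=(P[...,0]>.36)&(P[...,0]<.56)&(P[...,1]>.34)&(P[...,1]<.52)&(P[...,2]>.06)&(P[...,2]<.15)&(hs[...,0]>100)&(hs[...,0]<135)&(hs[...,1]>60)
  q=P[m];print(n,len(q));
  if len(q):
    print(q.mean(0).round(4),q.min(0).round(3),q.max(0).round(3))
"
```

```text
w16.png 812
[0.4604 0.4255 0.1099] [0.437 0.405 0.093] [0.484 0.444 0.118]
top0.png 161
[0.4629 0.4321 0.1122] [0.442 0.407 0.099] [0.484 0.453 0.126]
scene0.png 87
[0.4596 0.4302 0.1103] [0.435 0.404 0.093] [0.481 0.456 0.119]
```

```bash
python3 -c "
from h import *
to([.3734,.3229,.11],down(-17.7))"
```

```text
t 39.4 d [-0.0928, 0.0475, 0.2357] r [-0.19, -0.03, -70.25] rows 9.0
```

```bash
python3 -m handwheel '[[0.5,-0.03,0.016,0.02,0,0,-70.2],[0.5,-0.05,0.03,0.05,0,0,-70.2],[0.5,-0.0928,0.0475,0.08,0,0,-70.2],[0.5,-0.0928,0.0475,0.11,0,0,-70.2],[0.5,-0.0928,0.0475,0.14,0,0,-70.2],[0.5,-0.0928,0.0475,0.17,0,0,-70.2],[0.5,-0.0928,0.0475,0.2,0,0,-70.2],[0.5,-0.0928,0.0475,0.2357,0,0,-70.2]]';python3 -m handwheel '[[0.5,0,0,0,0,0,0]]';  python3 -c "
from h import *
print(sensors.sense()['joints'].round(1))
to([.3734,.3229,.026],down(-17.7))"
```

```text
time_s: 40.2
tcp_pos: [0.373, 0.3188, 0.1062]
ee_rot: [[0.945, -0.327, -0.001], [-0.327, -0.945, -0.002], [-0.0, 0.002, -1.0]]
wrist_force: [-0.5, 1.0, -0.8]
gripper_width: 0.489
gripper_force: 0.0
time_s: 40.3
tcp_pos: [0.3704, 0.3153, 0.1027]
ee_rot: [[0.942, -0.335, -0.009], [-0.335, -0.942, -0.012], [-0.004, 0.014, -1.0]]
wrist_force: [-0.3, -0.2, -0.2]
gripper_width: 0.498
gripper_force: 0.0
[ 59.5  16.5 -27.4  -0.1 -46.9  11. ]
t 40.3 d [0.0007, -0.0092, 0.0765] r [0.82, 0.27, -1.86] rows 2.0
```

```bash
python3 -m handwheel '[[0.5,0,0,0,0,0,0],[0.5,0,0,0,0,0,0]]';  python3 -c "
from h import *
to([.3734,.3229,.026],down(-17.7))"
```

```text
time_s: 40.5
tcp_pos: [0.3732, 0.3205, 0.109]
ee_rot: [[0.942, -0.335, 0.0], [-0.335, -0.942, 0.0], [-0.0, -0.0, -1.0]]
wrist_force: [-0.7, 0.2, -0.3]
gripper_width: 0.499
gripper_force: 0.0
t 40.5 d [-0.0006, -0.0023, 0.083] r [-0.01, 0.0, -1.84] rows 2.0
```

```bash
python3 -m handwheel '[[0.5,-0.001,-0.002,0.03,0,0,-1.8],[0.5,-0.001,-0.002,0.06,0,0,-1.8],[0.5,-0.001,-0.002,0.083,0,0,-1.8],[0.5,-0.001,-0.002,0.083,0,0,-1.8],[0.5,-0.001,-0.002,0.083,0,0,-1.8]]';  python3 -c "
from h import *
to([.3734,.3229,.026],down(-17.7))"
```

```text
time_s: 41.0
tcp_pos: [0.3724, 0.323, 0.0259]
ee_rot: [[0.953, -0.303, -0.001], [-0.303, -0.953, -0.0], [-0.0, 0.0, -1.0]]
wrist_force: [-0.4, 0.5, -0.6]
gripper_width: 0.501
gripper_force: 0.0
t 41.0 d [0.0009, -0.0002, -0.0001] r [0.02, 0.03, 0.07] rows 1.0
```

```bash
python3 -m handwheel '[[0,0.001,0,0,0,0,0],[0,0.001,0,0,0,0,0],[0,0.001,0,0,0,0,0],[0,0.001,0,0,0,0,0],[0,0.001,0,0,0,0,0]]'; python3 -m handwheel '[[0,0,0,0,0,0,8],[0,0,0,0,0,0,16],[0,0,0,0,0,0,24],[0,0,0,0,0,0,32],[0,0,0,0,0,0,40],[0,0,0,0,0,0,48],[0,0,0,0,0,0,56],[0,0,0,0,0,0,64]]'; python3 -c "
from h import *
s=sensors.sense();print(s['moment'],s['joints'].round(1))"
```

```text
time_s: 41.5
tcp_pos: [0.3734, 0.3237, 0.025]
ee_rot: [[0.953, -0.302, 0.0], [-0.302, -0.953, 0.002], [-0.0, -0.002, -1.0]]
wrist_force: [0.1, 3.2, 0.8]
gripper_width: 0.159
gripper_force: 30.0
time_s: 42.3
tcp_pos: [0.3735, 0.3238, 0.025]
ee_rot: [[0.141, -0.99, 0.0], [-0.99, -0.141, 0.002], [-0.002, -0.0, -1.0]]
wrist_force: [0.3, 3.7, -1.1]
gripper_width: 0.159
gripper_force: 30.0
[ 1.11062945 -0.05882453  0.0268607 ] [ 59.8  23.7 -31.5  -0.1 -34.7 -51.6]
```

```bash
for i in 1 2; do :; done; python3 -m handwheel '[[0,0,0,0,0,0,6],[0,0,0,0,0,0,12],[0,0,0,0,0,0,18],[0,0,0,0,0,0,24]]'; python3 -c "
from h import *
s=sensors.sense();print(s['moment'],s['gripper_width'])"; python3 -m handwheel '[[0,0,0,0,0,0,5],[0,0,0,0,0,0,10],[0,0,0,0,0,0,15]]'; python3 -c "
from h import *
s=sensors.sense();print(s['moment'],s['gripper_width'])"
```

```text
time_s: 42.7
tcp_pos: [0.3735, 0.3238, 0.025]
ee_rot: [[-0.272, -0.962, 0.0], [-0.962, 0.272, 0.002], [-0.002, 0.0, -1.0]]
wrist_force: [1.2, 3.7, 0.3]
gripper_width: 0.158
gripper_force: 30.0
[ 1.15960638 -0.12492168  0.07654035] 0.15819890394415403
time_s: 43.0
tcp_pos: [0.3736, 0.3238, 0.0251]
ee_rot: [[-0.511, -0.859, 0.0], [-0.859, 0.511, 0.002], [-0.002, 0.001, -1.0]]
wrist_force: [1.1, 3.5, -0.0]
gripper_width: 0.155
gripper_force: 30.0
[ 1.13926682 -0.17195302  0.05564021] 0.15459598971157515
```

```bash
python3 -m handwheel '[[0,0,0,0,0,0,4],[0,0,0,0,0,0,8]]'; python3 -c "
from h import *
s=sensors.sense();print(s['moment'],s['gripper_width'])"; python3 -m handwheel '[[0,0,0,0,0,0,4],[0,0,0,0,0,0,8]]'; python3 -c "
from h import *
s=sensors.sense();print(s['moment'],s['gripper_width'],s['joints'][5])"
```

```text
time_s: 43.2
tcp_pos: [0.3734, 0.3235, 0.0251]
ee_rot: [[-0.623, -0.783, 0.0], [-0.783, 0.623, 0.0], [-0.0, 0.0, -1.0]]
wrist_force: [0.0, 3.3, 0.8]
gripper_width: 0.175
gripper_force: 33.2
[0.83970554 0.05403109 0.90304591] 0.17508700954984907
time_s: 43.4
tcp_pos: [0.3729, 0.3226, 0.025]
ee_rot: [[-0.725, -0.689, -0.001], [-0.689, 0.725, -0.002], [0.002, -0.001, -1.0]]
wrist_force: [-0.9, 2.4, 1.8]
gripper_width: 0.199
gripper_force: 38.9
[0.67843017 0.36052859 1.20914573] 0.1992892326722111 -106.22946176598923
```

```bash
python3 -m handwheel '[[0,0,0,0,0,0,-5],[0.3,0,0,0,0,0,-5],[0.5,0,0,0,0,0,-5],[0.5,0,0,0,0,0,-5],[0.5,0,0,-0.03,0,0,-5],[0.5,0,0,-0.07,0,0,-5],[0.5,0,0,-0.12,0,0,-5],[0.5,0,0,-0.17,0,0,-5]]'; python3 -m handwheel '[[0.5,0,0,-0.05,0,0,-20],[0.5,-0.03,0,-0.1,0,0,-30],[0.5,-0.05,0.03,-0.13,0,0,-30],[0.5,-0.05,0.03,-0.13,0,0,-30],[0.5,-0.05,0.03,-0.13,0,0,-30]]'; python3 -c "
from h import *
s=sensors.sense();print(s['tcp_pos'],s['wrist_force'])
c=cap('scene','s20.png');t=cap('top','t20.png')
for n,c in(('s',c),('t',t)):
  P=cloud(c)
  q=P[(np.hypot(P[...,0]-.3734,P[...,1]-.3229)<.035)&(P[...,2]>.034)&(P[...,2]<.06)]
  if len(q)>8: print(n,len(q),cv2.minAreaRect(q[:,:2].astype(np.float32)))
  for k in HUE:
    for b in blobs(c,k,zr=(.03,.2),box=(.45,.7,-.02,.35)): print(k,*b,L(b[2]))
im=np.hstack([c['pixels'][110:290,130:330,::-1]]) 
cs=load('s20.png')['pixels'][110:290,130:390,::-1];cv2.imwrite('pics/s20c.png',cv2.resize(cs,None,fx=3,fy=3))"
```

```text
time_s: 44.2
tcp_pos: [0.3725, 0.321, 0.1957]
ee_rot: [[-0.665, -0.747, -0.003], [-0.747, 0.665, -0.004], [0.005, -0.0, -1.0]]
wrist_force: [1.2, 1.4, -1.3]
gripper_width: 0.498
gripper_force: 0.0
time_s: 44.7
tcp_pos: [0.3838, 0.3802, 0.3246]
ee_rot: [[-0.202, -0.979, -0.002], [-0.979, 0.202, -0.001], [0.002, 0.002, -1.0]]
wrist_force: [0.2, -0.7, -0.7]
gripper_width: 0.496
gripper_force: 0.0
[0.3838298  0.38023916 0.32463152] [ 0.21089154 -0.67253863 -0.71986453]
s 33 ((0.37014299631118774, 0.32013729214668274), (0.03902497887611389, 0.013164973817765713), 62.601661682128906)
red 64 [264.4 177.2] [0.6276 0.1183 0.1078] 0.1167 [ 0.04499362 -0.05204146  0.1078    ]
red 17 [261.8 193.6] [0.6049 0.1124 0.0483] 0.0822 [ 0.02213041 -0.05727342  0.0483    ]
red 31 [255.8 201.4] [0.493  0.0265 0.1181] 0.1338 [-0.09223985 -0.13985589  0.1181    ]
green 46 [251.  170.8] [0.6232 0.1847 0.1095] 0.1175 [0.04254219 0.01445899 0.1095    ]
green 45 [251.1 187. ] [0.6109 0.1762 0.0455] 0.0605 [0.02999828 0.00632325 0.0455    ]
blue 53 [269.2 189.1] [0.5851 0.0534 0.1072] 0.1179 [ 0.0006092  -0.11566758  0.1072    ]
blue 28 [267.4 204.6] [0.5691 0.0484 0.0499] 0.0596 [-0.01553051 -0.12019635  0.0499    ]
t 52 ((0.3742809295654297, 0.3215627670288086), (0.040886539965867996, 0.013922901824116707), 59.60728073120117)
red 63 [220.4 178.5] [0.6306 0.1213 0.1152] 0.1261 [ 0.04808029 -0.0491307   0.1152    ]
red 23 [226.3 187.6] [0.6143 0.1075 0.053 ] 0.0687 [ 0.03138271 -0.0624469   0.053     ]
red 14 [248.1 217.9] [0.4962 0.0293 0.1306] 0.14 [-0.08895914 -0.13715091  0.1306    ]
green 57 [199.5 179.3] [0.6285 0.1903 0.1155] 0.1257 [0.04800408 0.0199012  0.1155    ]
blue 56 [239.4 190.4] [0.5901 0.0587 0.1158] 0.1222 [ 0.00576243 -0.11051644  0.1158    ]
```

View pics/s20c.png

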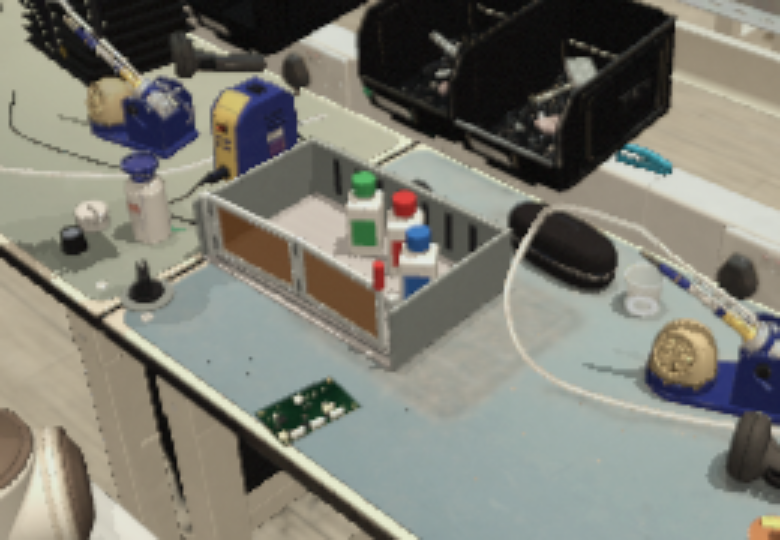

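The scene crop shows all three bottles standing inside the shut guard, the post at (378,275) and the knob bar turned at (143,280). I'll take one precise check of the knob angle.

```bash
python3 -c "
from h import *
c=cap('wrist','w21.png');P=cloud(c)
m=(np.hypot(P[...,0]-.3734,P[...,1]-.3229)<.03)&(P[...,2]>.035)&(P[...,2]<.05)
q=P[m];print(len(q),cv2.minAreaRect(q[:,:2].astype(np.float32)))
w=q[:,:2]-q[:,:2].mean(0);u,s,v=np.linalg.svd(w,full_matrices=False);print(np.degrees(np.arctan2(v[0,1],v[0,0]))%180)
c=load('w18.png');P=cloud(c);m=(np.hypot(P[...,0]-.3734,P[...,1]-.3229)<.03)&(P[...,2]>.035)&(P[...,2]<.05);m[250:]=0
q=P[m];w=q[:,:2]-q[:,:2].mean(0);u,s,v=np.linalg.svd(w,full_matrices=False);print(np.degrees(np.arctan2(v[0,1],v[0,0]))%180)
"
```

```text
420 ((0.37350964546203613, 0.32317665219306946), (0.04167264327406883, 0.013907731510698795), 58.366390228271484)
58.434654298178245
167.8417665727577
```

```bash
python3 -c "
from station import workorder
print(workorder.finish_job())"
```

```text
the job is handed in; nothing more can be done
None
```

I've handed the job in: all three bottles stand in the bay, the guard measured shut to about 0.04 rad, and the knob measured about 2° short of its clockwise stop (allowed 7°); the hand-in gave no verdict.

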